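# Fasten a vial block to a bench shaker with a T-head bolt and wing nut

## Robot

A 6-joint arm with a two-finger parallel gripper is mounted at the origin on a cart in front of the work surface, level with it; the furniture and walls round the work are solid. World frame = base frame: x ahead of the robot, y to its left, z up, the work surface at z = 0. Lengths are in m, angles in rad, forces in N, time in s.
With the tool pointing down it reaches from about 0.35 to 0.875 m from the base axis. Payload 4.2 kg.
Tool frame: the origin (TCP) lies on the centre line of the jaws, within the pads' length; the fingertips stand 25 mm ahead of it and the grasp point (between the pads) lies 6 mm ahead of it; y points along the fingers, x is the direction in which the jaws open and shut, and the axes are right-handed (so a half turn about y gives the same grasp; the last joint's range is limited). The gripper opens to 87 mm and grips with 3 to 60 N. Pads are 19 mm wide; open, the fingers measure 117 mm over their backs; the gripper's body (75 mm by 190 mm) begins 51 mm behind the grasp point.
Start: joints at [1.541, 0.385, 0.008, 0, -1.194, -0.259], TCP at [0.178, 0.599, 0.225] pointing down, gripper open.
Joint ranges: [-3.14, 3.14], [-1.21, 2.06], [-1.07, 1.41], [-3.16, 2.05], [-2.99, -0.16], [-3.1, 3.1]. Speed limits (rad/s): [2.79, 2.79, 3.14, 3.14, 3.14, 3.14].

## Interface

Orientations are given as a rotation vector (axis times angle).
In Python, from cell import telemetry, optics, sign_off, recognise, trace, tip_of gives the robot as it stands.
- The arm moves only by the tool send_rows, never from a script. Its argument "moves" is a list of rows, each a list of 5 numbers: the opening in per cent of the stroke, from 0 (shut) to 100 (fully open), then the shift along the tool's x, y, z in m, then the turn about the tool's y in degrees. In form: [[jaw, dx, dy, dz, turn], ...]. A call has 1 to 20 rows; each row shifts and turns the commanded pose from where the row before left it, along the tool's axes as they then stand; what a row does not reach is not made up. A row lasts 1/12 s, in which the tool goes at most 41.7 mm and 7.16 degrees, less where a joint would pass 70% of its speed; a pose out of reach is approached as far as the arm can. A call is refused whole if a number of a shift passes 0.0417 or a number of a turn 7.16, either way. A call with a gripper value outside its range is refused whole. The fingers move at their own pace and stop on an object; "grip_force" is the grip in N (left out, the last holds). Time passes only in rows, so rows that do not move let the fingers close. It gives the time, the measured TCP pose, the force and the opening at its end, in the units of the state.
- telemetry.observe(): the state, without advancing time (a new reading comes with each control period).
- optics.capture(name): name is "scene" or "side" or "wrist"; returns a dict with "img" (384x512x3 uint8, red, green, blue), "depth" (384x512 float32, m along the optical axis (not along the pixel's ray), 0 where there is no reading), "fovy" (degrees; the focal length in pixels is half the picture's height over the tangent of half this angle, whatever the lens; pixels are square), "cx", "cy" (the principal point, pixels), "xyz" and "rotation" of the camera in the world; the wrist camera has in their place "tool_from_camera" (4x4, takes a point from camera to tool coordinates, whose origin is the TCP and whose axes are the tool frame's). Camera axes: x right, y up, looking along -z (the intrinsics and any distortion apply to the point x, -y, -z); pixel columns grow to the right and rows downward; lengths in m; the calibration is good to about 2 mm. A picture is of the moment at which its call begins: read the wrist's pose just before it.
- sign_off(): hands the job in, once; it reports no verdict.
Trained networks look in a picture, given as the dict that the camera call returned (one of the last four; its "shot" number tells which), for a name from the list of things; names that differ only in an ending like _2 or _b are one class to them, and where a whole thing is asked for, a point or a joint stands for the part that bears it (a point fixed in the world has none). Each returns a list of dicts, best first, with "score" (0 to 1); they miss things now and then, are a little off and sometimes report something else, mostly with a low value. They report only what shows in the picture. A call takes as long as a camera call. They do not tell look-alikes from the thing itself.
- recognise(query, picture): "position" ([x, y, z] in m, in the coordinates of the camera as it stood for that picture, good to about 4 mm: the middle of the surface that is visible of it).
- trace(query, picture): "pixels" (384x512 bool, what is visible of it).
- tip_of(query, picture): "position" ([x, y, z] in m, in the coordinates of the camera as it stood for that picture, good to about 4 mm: a listed point, or the origin of a listed thing).
The state is a dict: "t": time; "qpos": joint angles; "qvel": joint speeds; "joint_efforts": joint torques, N m; "tool_pos": TCP position; "ee_rot": TCP orientation; "ft_force": force on the tool from outside, world axes, zero at the start; "torque": the same for the moment, N m; "width": finger opening in m.
Only numpy, scipy, OpenCV 4.12 (cv2) and the standard library are available. Lean on these libraries where they do the work, as an engineer would, in place of code of your own. Each camera call takes 0.05 s, during which the arm holds its last target.

## Task

Fasten the vial block to the shaker with the hold-down bolt: lower its T-shaped head through the long slot in the middle of the block into the plate underneath, twist it a quarter turn clockwise so that the head locks crosswise under the plate, then tighten the wing nut clockwise, regripping it between the glass vials as often as needed, until it is firmly tight. Do not knock the vials, and leave the beaker, the bottle and the screwdriver where they are.

Things in the scene. Friction and masses are not known exactly. Their poses are not given: they have to be found in the camera images.
- shaker: low white bench shaker, 190 x 200 x 75 mm, fixed to the bench, carrying an aluminium adapter plate 112 (x) x 170 (y) mm whose top is 108 mm above the bench; origin at the centre of its underside, z up, -x is the front panel with knob and display
- plate_slot (a point): centre of the plate's slot at the plate's top, 108 mm above the bench; axes as the shaker's. The slot is 19 mm (x) x 39 mm (y), through a 6 mm lip; in the 16 mm deep cavity below, two stops let the T-head turn only clockwise (seen from above) from along y by a quarter turn, to lie along x
- vial_block: loose aluminium block 92 (x) x 150 (y) x 24 mm, 0.75 kg, lying on the plate between low locating strips with 2 mm play; origin at the centre of its underside. A slot 18 mm (x) x 38 mm (y) goes straight through its middle, above the plate's slot
- block_slot (a point): centre of the block's slot at the block's top face, 132 mm above the bench; axes as the block's, the slot is long in y
- vials: the eight capped glass vials, fixed in the block in two rows at x = -28 and +28 mm, y = -56, -28, +28, +56 mm of the block (same origin and axes); each 17 mm in diameter and standing 32 mm above the block's top. Along x and along y through the middle the way between them is free; diagonally the nearest vials begin 31 mm from the slot's centre
- t_head (a point): centre of the T-head of the loose steel hold-down bolt (0.1 kg with its nut), which stands upright on this head on the bench; the head is 34 mm long (x) x 14 mm wide (y) x 8 mm high, its centre 4 mm above its underside; z points up the 10 mm stud. A half turn about z looks the same
- bolt: the bolt; origin at the centre of the underside of its T-head, axes as t_head. Lowered home with the nut resting on the block, this origin is about 91 mm above the bench and the head lies about 3 mm below the lip
- wings (a point): centre between the two wings, 26 mm above the nut's underside; x along the wings. Wings: span 50 mm, 6 mm thick (y), from 14 to 36 mm above the nut's underside. The hub below is 17 mm thick and ends 10 mm above the underside; the stud's end comes up to 13 mm at most: keep fingertips 14 mm or more above the underside
- wing_nut (a joint): angle of the nut on the bolt, rad, growing clockwise seen from above; at 0 the wings are parallel to the T-head. The nut sinks 1.27 mm per rad along the stud; the thread rubs with 0.05 N m, so a free bolt turns with its nut. With the head locked crosswise it reads about 2.4 as the head meets the lip; then it clamps, some 12 N more per 0.1 rad, and feels firm (0.25 N m) near 3
- beaker_100: loose glass beaker 55 mm across, 68 mm high, bystander; origin under its centre
- bottle_small: loose small white bottle, 44 mm across, 92 mm high, bystander; origin under its centre
- screwdriver: loose screwdriver 172 mm long, bystander
- nut_base (a point): centre of the underside of the nut's 32 mm washer flange, 41 mm above the bolt's origin at joint value 0; x along the two wings, z up. It comes to rest on the block's top
Mind the look-alikes: they are no part of the job. What is shaped like the bolt but blue, pink or purple is not meant.

How it is judged:
By the outcome, as a careful person would: the job done as asked, in the order asked, and still so for the second after the job is handed in, with the robot touching nothing.
It also fails if it takes over 72 s, if anything falls off the work surface, if the arm or the gripper's body presses on something with over 40 N, if the wrist force passes 120 N, or if a joint passes its speed limit or range.

## Working session

There is one attempt and no reset: what is moved stays moved. The work goes in short steps, Python scripts to look and compute and a tool call to move; the robot and the scene stay as the last step left them, time stands still between calls to the robot, and variables do not carry over. Pictures are saved under pics/ and viewed, and the job is handed in when it is done.

Besides the shell and the picture viewer there is one more tool, called after ">>>" as name([rows], argument=value, ...), one row to a line, values as JSON. send_rows: Moves the arm, as the interface text tells. Its arguments: {"type":"object","properties":{"moves":{"type":"array"},"grip_force":{"type":"number"}},"required":["moves"]}

```bash
mkdir -p pics; ls; python3 - <<'E'
from cell import telemetry, optics
import cv2,numpy as np
print(telemetry.observe())
for n in ("scene","side","wrist"):
    c=optics.capture(n); cv2.imwrite(f"pics/{n}0.png",c["img"][:,:,::-1])
    print(n,{k:v for k,v in c.items() if k not in("img","depth")})
E
```

```text
pics
{'t': 0.0, 'qpos': array([ 1.54059689e+00,  3.85544461e-01,  6.64222485e-03, -5.33263460e-04,
       -1.19401585e+00, -2.58604316e-01]), 'qvel': array([ 1.14305399e-03,  2.43845129e-04,  1.10375199e-03, -4.84316935e-04,
        9.74365643e-04, -1.60522215e-05]), 'joint_efforts': array([-6.73100549e-04, -3.90666926e+01,  1.87409592e+01,  4.22006294e+00,
        1.10414653e-02, -2.01623898e-04]), 'tool_pos': array([0.17780346, 0.59854858, 0.22406824]), 'ee_rot': array([-1.06016939,  1.41802732, -1.42042336]), 'ft_force': array([0.90345413, 0.17199677, 0.16608958]), 'torque': array([ 0.03977421, -0.04192644, -0.01318809]), 'width': 0.08686169685597465}
scene {'fovy': 53.442028177018464, 'cx': 257.16787653084697, 'cy': 194.5373368730269, 'xyz': array([-0.18976686,  0.87008637,  0.73131247]), 'rotation': array([ 0.45429464, -1.31914315, -2.14183148]), 'shot': 1}
side {'fovy': 50.09660204430485, 'cx': 253.2541224680185, 'cy': 195.6164669177742, 'xyz': array([-0.23390045, -0.16658393,  0.86595926]), 'rotation': array([ 0.66719265, -0.5933984 , -1.36586868]), 'shot': 2}
wrist {'fovy': 62.91242897315014, 'cx': 259.01893460805246, 'cy': 191.02355710875625, 'tool_from_camera': array([[ 9.99999758e-01,  5.48104860e-04, -4.29595273e-04,
        -1.12195871e-03],
       [-5.57619388e-04,  2.60673561e-01, -9.65426840e-01,
        -1.58178293e-01],
       [-4.17171014e-04,  9.65426846e-01,  2.60673803e-01,
         7.11483466e-02],
       [ 0.00000000e+00,  0.00000000e+00,  0.00000000e+00,
         1.00000000e+00]]), 'shot': 3}
```

View pics/scene0.png

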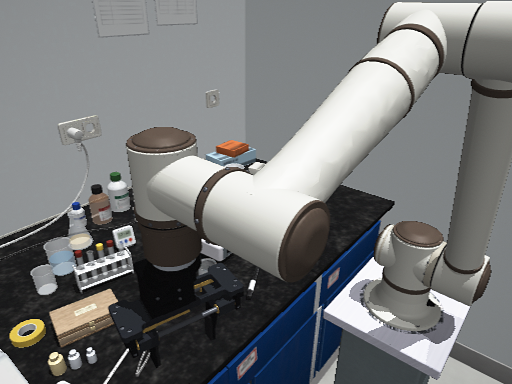

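View pics/side0.png

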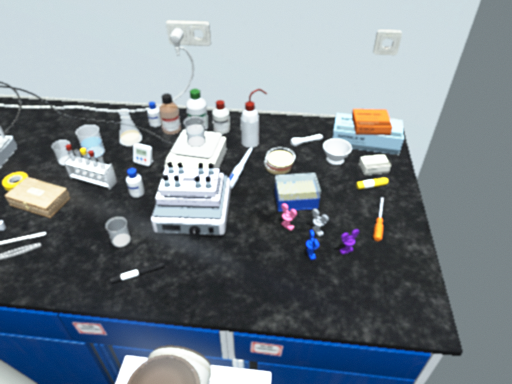

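View pics/wrist0.png

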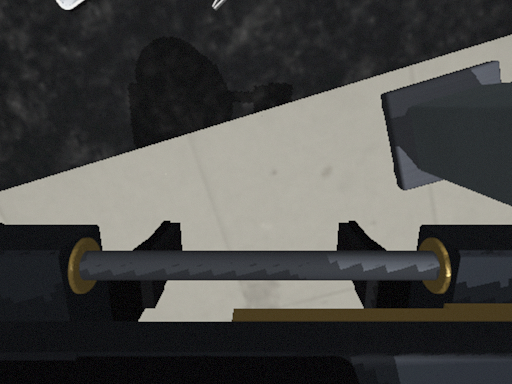

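```bash
cat > h.py <<'E'
import numpy as np,cv2
from scipy.spatial.transform import Rotation as R
from cell import telemetry,optics,recognise,trace,tip_of
def camT(c,st=None):
    T=np.eye(4)
    if 'xyz' in c:
        T[:3,:3]=R.from_rotvec(c['rotation']).as_matrix();T[:3,3]=c['xyz'];return T
    T[:3,:3]=R.from_rotvec(st['ee_rot']).as_matrix();T[:3,3]=st['tool_pos']
    return T@c['tool_from_camera']
def tw(p,T): return T[:3,:3]@np.asarray(p)+T[:3,3]
def cloud(c,T):
    d=c['depth'];h,w=d.shape;f=h/2/np.tan(np.radians(c['fovy'])/2)
    v,u=np.mgrid[:h,:w]
    P=np.stack([(u-c['cx'])/f*d,-(v-c['cy'])/f*d,-d],-1)
    return P@T[:3,:3].T+T[:3,3]
def proj(p,c,T):
    h=384;f=h/2/np.tan(np.radians(c['fovy'])/2)
    q=T[:3,:3].T@(np.asarray(p)-T[:3,3]); return c['cx']+f*q[0]/-q[2], c['cy']-f*q[1]/-q[2]
E
python3 - <<'E'
from h import *
c=optics.capture("side");T=camT(c)
im=c['img'][:,:,::-1]
a=cv2.resize(im[190:265,265:375],None,fx=5,fy=5,interpolation=cv2.INTER_CUBIC)
b=cv2.resize(im[140:245,140:245],None,fx=5,fy=5,interpolation=cv2.INTER_CUBIC)
cv2.imwrite('pics/bolt.png',a);cv2.imwrite('pics/shk.png',b)
for q in ("bolt","t_head","wings","nut_base"):
  for f in (recognise,tip_of):
    for r in f(q,c)[:5]:
        p=tw(r['position'],T);print(q,f.__name__,round(r['score'],2),p.round(3),np.round(proj(p,c,T)))
for q in ("shaker","plate_slot","vial_block","block_slot","beaker_100","bottle_small","screwdriver"):
    for r in tip_of(q,c)[:3]:
        p=tw(r['position'],T);print(q,round(r['score'],2),p.round(3),np.round(proj(p,c,T)))
E
```

```text
bolt call 0.76 [ 0.57  -0.177  0.049] [291. 215.]
bolt call 0.65 [ 0.499 -0.329  0.05 ] [348. 239.]
bolt call 0.62 [ 0.557 -0.253  0.05 ] [318. 220.]
bolt call 0.49 [ 0.473 -0.238  0.044] [312. 245.]
bolt call 0.78 [ 0.502 -0.334 -0.002] [346. 251.]
bolt call 0.76 [ 0.561 -0.255 -0.004] [317. 232.]
bolt call 0.76 [ 0.478 -0.241  0.002] [312. 254.]
bolt call 0.74 [ 0.573 -0.172 -0.001] [288. 226.]
t_head call 0.79 [ 0.493 -0.337  0.051] [351. 240.]
t_head call 0.63 [ 0.556 -0.256  0.054] [320. 220.]
t_head call 0.55 [ 0.469 -0.233  0.04 ] [310. 246.]
t_head call 0.55 [ 0.566 -0.17   0.046] [288. 216.]
t_head call 0.76 [ 0.574 -0.17   0.004] [287. 225.]
t_head call 0.63 [ 0.473 -0.238  0.003] [311. 255.]
t_head call 0.6 [ 0.563 -0.256  0.009] [318. 229.]
t_head call 0.51 [ 0.499 -0.334  0.01 ] [347. 249.]
wings call 0.69 [ 0.491 -0.337  0.054] [351. 240.]
wings call 0.67 [ 0.47  -0.239  0.055] [313. 243.]
wings call 0.62 [ 0.551 -0.255  0.059] [319. 220.]
wings call 0.53 [ 0.565 -0.172  0.06 ] [289. 213.]
wings call 0.56 [ 0.571 -0.173  0.072] [290. 209.]
wings call 0.54 [ 0.502 -0.332  0.067] [350. 233.]
wings call 0.5 [ 0.473 -0.241  0.067] [314. 239.]
wings call 0.42 [ 0.56  -0.258  0.071] [321. 214.]
nut_base call 0.55 [ 0.492 -0.335  0.058] [350. 239.]
nut_base call 0.44 [ 0.471 -0.24   0.056] [313. 242.]
nut_base call 0.7 [ 0.57  -0.167  0.047] [287. 215.]
nut_base call 0.61 [ 0.556 -0.254  0.042] [318. 223.]
nut_base call 0.47 [ 0.475 -0.242  0.041] [314. 245.]
nut_base call 0.43 [ 0.502 -0.331  0.04 ] [348. 240.]
shaker 0.95 [0.592 0.105 0.001] [194. 213.]
vial_block 0.75 [0.599 0.108 0.107] [190. 185.]
vial_block 0.68 [0.463 0.284 0.002] [120. 240.]
vial_block 0.5 [ 0.558 -0.252  0.045] [318. 221.]
block_slot 0.82 [0.59  0.108 0.131] [189. 180.]
block_slot 0.23 [0.467 0.28  0.002] [123. 239.]
bottle_small 0.65 [0.658 0.299 0.   ] [138. 193.]
screwdriver 0.71 [ 0.632 -0.432  0.002] [379. 218.]
```

View pics/bolt.png

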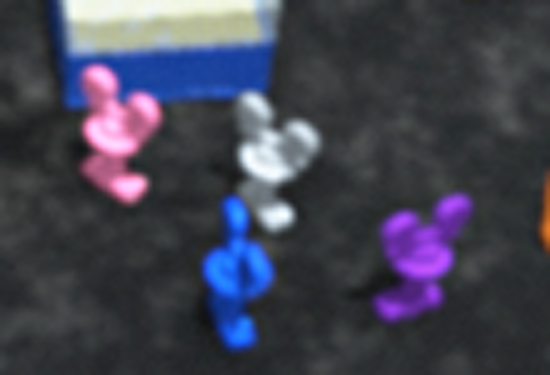

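View pics/shk.png

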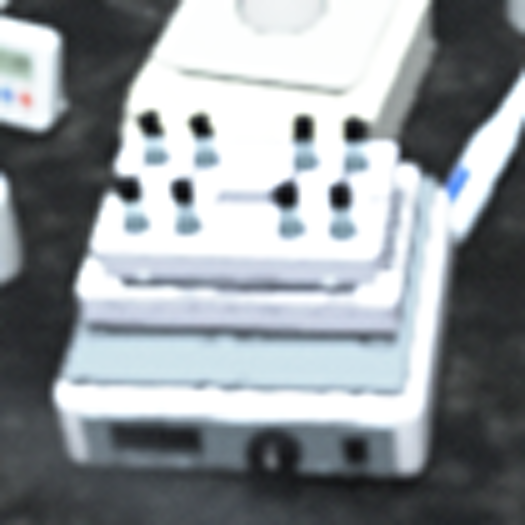

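```bash
cat >> h.py <<'E'
def plan(target,yaw=None,st=None):
    """shift in tool axes to target TCP; yaw = desired world heading of tool x (deg)"""
    st=st or telemetry.observe();M=R.from_rotvec(st['ee_rot']).as_matrix()
    print('tool axes cols\n',M.round(3)); print('pos',st['tool_pos'].round(4),'q',st['qpos'].round(3))
    d=M.T@(np.asarray(target)-st['tool_pos'])
    print('shift tool',d.round(4)); 
    h=np.degrees(np.arctan2(M[1,0],M[0,0])); print('heading x',h.round(1))
    if yaw is not None: print('turn about y (cw seen from above +):',((h-yaw+90)%180-90).round(2))
E
python3 - <<'E'
from h import *
plan([0.56,-0.255,0.225])
c=optics.capture("side");T=camT(c);P=cloud(c,T)
for (u,v) in [(320,220),(316,232),(315,214),(325,216),(318,222)]: print(u,v,P[v,u].round(3))
# cloud of grey bolt
m=(np.hypot(P[...,0]-.56,P[...,1]+.255)<.035)&(P[...,2]>0.058)
print(P[m].round(3))
E
```

```text
tool axes cols
 [[-0.285 -0.     0.959]
 [-0.959  0.    -0.285]
 [-0.    -1.    -0.   ]]
pos [0.178  0.5991 0.2252] q [ 1.541  0.385  0.008 -0.    -1.194 -0.259]
shift tool [7.099e-01 2.000e-04 6.095e-01]
heading x -106.5
320 220 [ 0.557 -0.257  0.052]
316 232 [ 0.554 -0.251  0.005]
315 214 [ 0.562 -0.242  0.068]
325 216 [ 0.547 -0.268  0.079]
318 222 [ 0.552 -0.252  0.048]
[[ 0.575 -0.236  0.074]
 [ 0.574 -0.239  0.075]
 [ 0.572 -0.241  0.078]
 [ 0.568 -0.243  0.081]
 [ 0.572 -0.236  0.073]
 [ 0.567 -0.238  0.077]
 [ 0.567 -0.241  0.078]
 [ 0.567 -0.244  0.079]
 [ 0.57  -0.247  0.076]
 [ 0.574 -0.234  0.067]
 [ 0.572 -0.237  0.068]
 [ 0.566 -0.239  0.075]
 [ 0.568 -0.242  0.073]
 [ 0.565 -0.244  0.076]
 [ 0.563 -0.246  0.079]
 [ 0.566 -0.249  0.077]
 [ 0.572 -0.234  0.064]
 [ 0.57  -0.237  0.068]
 [ 0.568 -0.239  0.069]
 [ 0.567 -0.242  0.071]
 [ 0.565 -0.244  0.073]
 [ 0.563 -0.247  0.075]
 [ 0.561 -0.249  0.077]
 [ 0.573 -0.237  0.06 ]
 [ 0.57  -0.24   0.064]
 [ 0.568 -0.242  0.066]
 [ 0.565 -0.245  0.069]
 [ 0.565 -0.247  0.07 ]
 [ 0.563 -0.25   0.072]
 [ 0.567 -0.24   0.063]
 [ 
[... 617 characters left out ...]
66]
 [ 0.551 -0.263  0.071]
 [ 0.547 -0.265  0.075]
 [ 0.549 -0.268  0.073]
 [ 0.544 -0.27   0.078]
 [ 0.549 -0.274  0.073]
 [ 0.557 -0.256  0.06 ]
 [ 0.557 -0.259  0.06 ]
 [ 0.552 -0.261  0.065]
 [ 0.55  -0.264  0.068]
 [ 0.551 -0.266  0.066]
 [ 0.545 -0.268  0.073]
 [ 0.547 -0.271  0.071]
 [ 0.544 -0.273  0.075]
 [ 0.545 -0.276  0.074]
 [ 0.554 -0.259  0.059]
 [ 0.554 -0.262  0.059]
 [ 0.549 -0.264  0.064]
 [ 0.546 -0.266  0.068]
 [ 0.548 -0.269  0.066]
 [ 0.546 -0.271  0.068]
 [ 0.544 -0.274  0.07 ]
 [ 0.545 -0.276  0.071]
 [ 0.55  -0.265  0.059]
 [ 0.548 -0.267  0.062]
 [ 0.544 -0.269  0.066]
 [ 0.543 -0.272  0.067]
 [ 0.543 -0.274  0.068]
 [ 0.545 -0.27   0.062]
 [ 0.544 -0.272  0.063]]
```

>>> send_rows([
  [100,0.0196,-0.0042,0.03,0],
  [100,0.0196,-0.0042,0.03,0],
  [100,0.0196,-0.0042,0.03,0],
  [100,0.0196,-0.0042,0.03,0],
  [100,0.0196,-0.0042,0.03,0],
  [100,0.0196,-0.0042,0.03,0],
  [100,0.0196,-0.0042,0.03,0],
  [100,0.0196,-0.0042,0.03,0],
  [100,0.0196,-0.0042,0.03,0],
  [100,0.0196,-0.0042,0.03,0],
  [100,0.0196,-0.0042,0.03,0],
  [100,0.0196,-0.0042,0.03,0],
  [100,0.0196,-0.0042,0.03,0],
  [100,0.0196,-0.0042,0.03,0],
  [100,0.0196,-0.0042,0.03,0],
  [100,0.0196,-0.0042,0.03,0],
  [100,0.0196,-0.0042,0.03,0],
  [100,0.0196,-0.0042,0.03,0],
  [100,0,0,0,-7],
  [100,0,0,0,-7],
])

```text
t: 2.67
tool_pos: [0.5963, 0.1051, 0.3003]
ee_rot: [-1.189, 1.241, -1.24]
ft_force: [-0.8, 1.0, -0.3]
width: 0.0871
```

```bash
python3 - <<'E'
from h import *
plan([0.595,0.108,0.3],0)
E
```

```text
tool axes cols
 [[-0.042 -0.     0.999]
 [-0.999 -0.    -0.042]
 [ 0.    -1.    -0.   ]]
pos [0.5963 0.1051 0.3003] q [ 0.442  0.311  0.086  0.    -1.346  1.087]
shift tool [-0.0028  0.0003 -0.0014]
heading x -92.4
turn about y (cw seen from above +): 87.57
```

>>> send_rows([
  [100,0,0,0,-7.1],
  [100,0,0,0,-7.1],
  [100,0,0,0,-7.1],
  [100,0,0,0,-7.1],
  [100,0,0,0,-7.1],
  [100,0,0,0,-7.1],
  [100,0,0,0,-7.1],
  [100,0,0,0,-7.1],
  [100,0,0,0,-7.1],
  [100,0,0,0,-7.1],
  [100,0,0,0,-7.1],
  [100,0,0,0,-7.1],
  [100,0,0,0,-7.1],
  [100,0,0,0,0],
])

```text
t: 3.83
tool_pos: [0.5951, 0.1071, 0.3007]
ee_rot: [-1.571, 0.002, -0.002]
ft_force: [0.7, -0.1, 0.1]
width: 0.0868
```

```bash
python3 - <<'E'
from h import *
plan([0.595,0.108,0.3],0)
st=telemetry.observe();c=optics.capture("wrist");T=camT(c,st)
np.savez('w1.npz',img=c['img'],depth=c['depth'],T=T,fovy=c['fovy'],cx=c['cx'],cy=c['cy'])
cv2.imwrite('pics/w1.png',c['img'][:,:,::-1])
for q in ("block_slot","plate_slot","vial_block","shaker"):
    for r in tip_of(q,c)[:2]:
        p=tw(r['position'],T);print(q,round(r['score'],2),p.round(4),np.round(proj(p,c,T)))
E
```

```text
tool axes cols
 [[ 1.    -0.     0.002]
 [-0.002 -0.     1.   ]
 [-0.    -1.    -0.   ]]
pos [0.5951 0.1071 0.3007] q [ 0.446  0.309  0.084  0.    -1.346  2.694]
shift tool [-0.0001  0.0007  0.0009]
heading x -0.1
turn about y (cw seen from above +): -0.13
block_slot 0.96 [0.5944 0.1081 0.133 ] [258. 175.]
plate_slot 0.76 [0.5924 0.1061 0.1079] [256. 173.]
vial_block 0.57 [0.5959 0.1081 0.1041] [260. 170.]
shaker 0.88 [ 0.5936  0.1065 -0.001 ] [258. 157.]
```

View pics/w1.png

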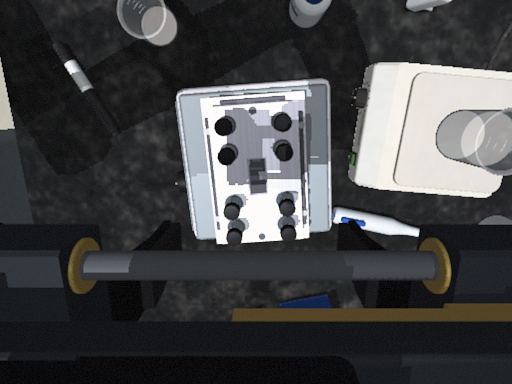

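```bash
python3 - <<'E'
from h import *
d=np.load('w1.npz');c={k:d[k] for k in d.files};T=c['T'];P=cloud(c,T)
z=P[...,2]
im=c['img']
near=(np.hypot(P[...,0]-.595,P[...,1]-.107)<.12)
print(np.histogram(z[near],bins=np.arange(-.01,.19,.01)))
top=near&(abs(z-.132)<.006)
print('top med z',np.median(z[top]))
r=cv2.minAreaRect(P[top][:,:2].astype(np.float32)*1000);print('block top rect',r)
pl=near&(abs(z-.108)<.006);print('plate',np.median(z[pl]),cv2.minAreaRect(P[pl][:,:2].astype(np.float32)*1000))
caps=near&(z>.155)&(z<.172)
n,l,s,ce=cv2.connectedComponentsWithStats(caps.astype(np.uint8))
for i in range(1,n):
    if s[i,4]>20: print(ce[i].round(1),s[i,4],P[l==i].mean(0).round(4))
hole=(z<.128)
win=np.zeros_like(hole);win[155:196,245:272]=1
print('hole',P[hole&win][:, :].mean(0), (hole&win).sum())
g=cv2.cvtColor(im[:,:,::-1].copy(),cv2.COLOR_BGR2GRAY)
cr=cv2.resize(im[80:245,175:335][:,:,::-1],None,fx=3.6,fy=3.6,interpolation=cv2.INTER_CUBIC);cv2.imwrite('pics/w1c.png',cr)
E
```

```text
(array([1293,  114,    0,    0,   10,  134,  549,  920, 6632,  418,   28,
       1353, 1273, 1297, 7752,  227,  241, 1810,    0]), array([-0.01,  0.  ,  0.01,  0.02,  0.03,  0.04,  0.05,  0.06,  0.07,
        0.08,  0.09,  0.1 ,  0.11,  0.12,  0.13,  0.14,  0.15,  0.16,
        0.17,  0.18]))
top med z 0.13082606144861086
block top rect ((593.7146606445312, 106.02919006347656), (92.25144958496094, 150.4090118408203), 3.951369047164917)
plate 0.1074748149756741 ((593.9447021484375, 106.01338195800781), (112.44005584716797, 170.1803436279297), 3.8934507369995117)
[282.9 122.8] 262 [0.6176 0.1643 0.1626]
[223.4 127.2] 263 [0.5624 0.1604 0.1624]
[284.4 152.5] 254 [0.6195 0.1368 0.1624]
[226.3 156.7] 253 [0.5643 0.1329 0.1624]
[287.2 207.9] 237 [0.6233 0.0815 0.162 ]
[231.8 211.6] 236 [0.5681 0.0777 0.1621]
[288.5 233.7] 228 [0.6252 0.0538 0.1621]
[234.4 237.2] 228 [0.57  0.05  0.162]
hole [0.59356769 0.09874446 0.09190883] 564
```

View pics/w1c.png

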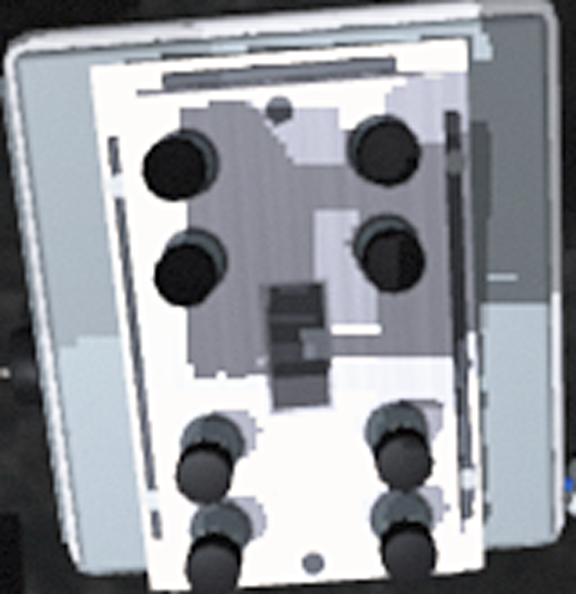

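>>> send_rows([
  [100,-0.0036,0.004,-0.0363,0],
  [100,-0.0036,0.004,-0.0363,0],
  [100,-0.0036,0.004,-0.0363,0],
  [100,-0.0036,0.004,-0.0363,0],
  [100,-0.0036,0.004,-0.0363,0],
  [100,-0.0036,0.004,-0.0363,0],
  [100,-0.0036,0.004,-0.0363,0],
  [100,-0.0036,0.004,-0.0363,0],
  [100,-0.0036,0.004,-0.0363,0],
  [100,-0.0036,0.004,-0.0363,0],
  [100,0,0,0,6.8],
  [100,0,0,0,6.8],
  [100,0,0,0,6.8],
  [100,0,0,0,6.8],
  [100,0,0,0,6.8],
  [100,0,0,0,0],
])

```text
t: 5.42
tool_pos: [0.5546, -0.2099, 0.2607]
ee_rot: [-1.566, 0.515, -0.549]
ft_force: [-0.5, 1.1, 0.9]
width: 0.0868
```

```bash
python3 - <<'E'
from h import *
st=telemetry.observe();c=optics.capture("wrist");T=camT(c,st)
np.savez('w2.npz',img=c['img'],depth=c['depth'],T=T,fovy=c['fovy'],cx=c['cx'],cy=c['cy'])
cv2.imwrite('pics/w2.png',c['img'][:,:,::-1])
plan([0.56,-0.256,0.1])
P=cloud(c,T)
n=(np.hypot(P[...,0]-.56,P[...,1]+.255)<.035)&(P[...,2]>.003)
print(np.histogram(P[n][:,2],bins=np.arange(0,.09,.005)))
w=n&(P[...,2]>.06)
print('wings',P[w].max(0),cv2.minAreaRect(P[w][:,:2].astype(np.float32)*1000))
w=n&(P[...,2]<.011);print('head',cv2.minAreaRect(P[w][:,:2].astype(np.float32)*1000))
w=n&(P[...,2]>.037)&(P[...,2]<.047);print('flange',cv2.minAreaRect(P[w][:,:2].astype(np.float32)*1000))
ys,xs=np.where(n);print(xs.min(),xs.max(),ys.min(),ys.max())
y0=max(ys.mean()-50,0);x0=xs.mean()-65
cv2.imwrite('pics/w2c.png',cv2.resize(c['img'][int(y0):int(y0)+100,int(x0):int(x0)+130][:,:,::-1],None,fx=5,fy=5,interpolation=cv2.INTER_CUBIC))
E
```

```text
tool axes cols
 [[ 0.784  0.     0.62 ]
 [-0.619 -0.063  0.783]
 [ 0.04  -0.998 -0.049]]
pos [ 0.5546 -0.2098  0.2607] q [-0.056  0.297 -0.059  0.068 -1.212  2.504]
shift tool [ 0.0265  0.1633 -0.0248]
heading x -38.3
(array([  6,  63,   0,   0,   0,   0,   0,   0, 220,  69,  66,  33,  16,
        27, 106,  63,   0]), array([0.   , 0.005, 0.01 , 0.015, 0.02 , 0.025, 0.03 , 0.035, 0.04 ,
       0.045, 0.05 , 0.055, 0.06 , 0.065, 0.07 , 0.075, 0.08 , 0.085]))
wings [ 0.59092894 -0.23359647  0.31633479] ((563.7555541992188, -251.48281860351562), (59.41921615600586, 16.962858200073242), 39.256553649902344)
head ((567.1934204101562, -250.29039001464844), (15.74389934539795, 14.075481414794922), 37.005924224853516)
flange ((559.1991577148438, -255.45086669921875), (30.09683609008789, 30.017175674438477), 52.55747985839844)
266 386 164 308
```

View pics/w2.png

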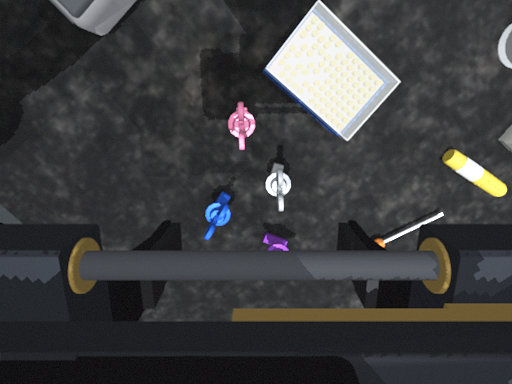

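View pics/w2c.png

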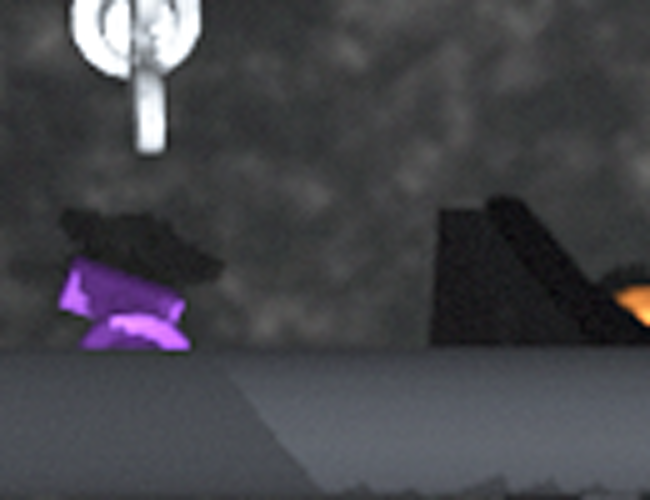

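>>> send_rows([
  [100,0,0,0,0],
  [100,0,0,0,0],
])

```text
t: 5.63
tool_pos: [0.5546, -0.2098, 0.2607]
ee_rot: [-1.567, 0.511, -0.545]
ft_force: [-0.3, -0.6, -0.5]
width: 0.0871
```

```bash
python3 - <<'E'
from h import *
st=telemetry.observe();plan([0.56,-0.256,0.1],st=st);print(st['qvel'],st['ft_force'],st['joint_efforts'])
E
```

```text
tool axes cols
 [[ 0.784  0.     0.62 ]
 [-0.619 -0.063  0.783]
 [ 0.04  -0.998 -0.05 ]]
pos [ 0.5546 -0.2098  0.2607] q [-0.056  0.297 -0.059  0.068 -1.212  2.504]
shift tool [ 0.0265  0.1633 -0.0249]
heading x -38.3
[ 0.00075705  0.00124881 -0.00124544  0.0007051   0.0002075  -0.01063375] [-0.33161112 -0.59202706 -0.47681669] [-1.03012472e-02 -3.48200297e+01  1.90256757e+01  4.21709597e+00
  2.00841838e-02  6.84018873e-03]
```

>>> send_rows([
  [100,0.0,0,-0.02,0],
])

```text
t: 5.72
tool_pos: [0.5435, -0.2241, 0.2612]
ee_rot: [-1.567, 0.509, -0.543]
ft_force: [0.1, -0.7, 0.6]
width: 0.0871
```

```bash
python3 - <<'E'
from h import *
st=telemetry.observe();plan([0.56,-0.256,0.1],st=st);print(st['qvel'])
E
```

```text
tool axes cols
 [[ 0.786  0.001  0.618]
 [-0.617 -0.063  0.784]
 [ 0.04  -0.998 -0.049]]
pos [ 0.5435 -0.2241  0.2612] q [-0.083  0.286 -0.072  0.067 -1.207  2.534]
shift tool [ 0.0262  0.1629 -0.0069]
heading x -38.1
[-0.38513701 -0.15601911 -0.18854485  0.00590849  0.03588078  0.37753589]
```

>>> send_rows([
  [100,0,0,0,7.1],
  [100,0,0,0,7.1],
  [100,0,0,0,7.1],
  [100,0,0,0,7.1],
  [100,0,0,0,7.1],
  [100,0,0,0,7.1],
  [100,0,0,0,7.1],
  [100,0,0,0,7.1],
  [100,0,0,0,7.1],
  [100,0,0,0,7.1],
  [100,0,0,0,7.1],
  [100,0,0,0,7.1],
  [100,0,0,0,7.1],
  [100,0,0,0,7.1],
  [100,0,0,0,7.1],
  [100,0,0,0,7.1],
  [100,0,0,0,7.1],
  [100,0,0,0,7.1],
  [100,0,0,0,7.1],
  [100,0,0,0,7.1],
])

```text
t: 7.38
tool_pos: [0.5421, -0.2254, 0.2617]
ee_rot: [-0.014, -2.144, 2.285]
ft_force: [-0.1, -0.1, 0.3]
width: 0.0873
```

>>> send_rows([
  [100,0,0,0,7.1],
  [100,0,0,0,7.1],
  [100,0,0,0,7.1],
  [100,0,0,0,7.1],
  [100,0,0,0,7.1],
  [100,0,0,0,7.1],
  [100,0,0,0,7.1],
  [100,0,0,0,7.1],
  [100,0,0,0,7.1],
  [100,0,0,0,7.1],
  [100,0,0,0,7.1],
  [100,0,0,0,7.1],
  [100,0,0,0,7.1],
  [100,0,0,0,7.1],
  [100,0,0,0,7.1],
  [100,0,0,0,7.1],
  [100,0,0,0,7.1],
  [100,0,0,0,7.1],
  [100,0,0,0,7.1],
  [100,0,0,0,7.1],
])

```text
t: 9.05
tool_pos: [0.5422, -0.2254, 0.2618]
ee_rot: [-1.571, -0.498, 0.53]
ft_force: [0.1, -0.2, -0.2]
width: 0.0871
```

```bash
python3 - <<'E'
from h import *
st=telemetry.observe();plan([0.56,-0.256,0.1],st=st);print(st['qvel'])
E
```

```text
tool axes cols
 [[ 0.795  0.    -0.606]
 [ 0.605 -0.063  0.794]
 [-0.038 -0.998 -0.051]]
pos [ 0.5422 -0.2254  0.2618] q [-0.085  0.285 -0.073  0.068 -1.208 -2.429]
shift tool [ 0.0019  0.1634 -0.0269]
heading x 37.2
[-4.48399495e-04  1.28611384e-04  1.39152174e-03 -1.99969651e-03
  3.60998376e-04 -1.47139002e+00]
```

>>> send_rows([
  [100,0,0,0,7.1],
  [100,0,0,0,7.1],
  [100,0,0,0,7.1],
  [100,0,0,0,7.1],
  [100,0,0,0,5],
  [100,0,0,0,2],
  [100,0,0,0,1],
  [100,0,0,0,2],
  [100,0,0,0,2],
])

```text
t: 9.8
tool_pos: [0.5415, -0.2318, 0.2621]
ee_rot: [-1.623, 0.027, -0.03]
ft_force: [0.1, -0.7, -0.1]
width: 0.0869
```

```bash
python3 - <<'E'
from h import *
st=telemetry.observe();plan([0.56,-0.256,0.1],st=st);print(st['qvel'])
E
```

```text
tool axes cols
 [[ 0.999  0.001  0.036]
 [-0.036 -0.053  0.998]
 [ 0.003 -0.999 -0.053]]
pos [ 0.5415 -0.2318  0.2621] q [-0.102  0.289 -0.061  0.056 -1.214 -3.095]
shift tool [ 0.0189  0.1632 -0.015 ]
heading x -2.1
[-0.24041074  0.06236487  0.16922116 -0.14135635 -0.0896744   0.00076754]
```

>>> send_rows([
  [100,0,0,0,2],
  [100,0,0,0,2],
  [100,0,0,0,2],
  [100,0,0,0,0],
])

```text
t: 10.13
tool_pos: [0.5385, -0.2569, 0.2634]
ee_rot: [-1.591, 0.081, -0.092]
ft_force: [-0.2, -0.1, -0.1]
width: 0.0872
```

```bash
python3 - <<'E'
from h import *
st=telemetry.observe();plan([0.56,-0.256,0.1],st=st);print(st['qvel'])
E
```

```text
tool axes cols
 [[ 0.994  0.006  0.11 ]
 [-0.11  -0.022  0.994]
 [ 0.008 -1.    -0.021]]
pos [ 0.5385 -0.2569  0.2634] q [-0.163  0.305 -0.022  0.022 -1.234 -3.096]
shift tool [0.0199 0.1634 0.0067]
heading x -6.3
[ 0.02505067 -0.00614852 -0.0218454   0.00708208  0.00996287 -0.00201036]
```

>>> send_rows([
  [100,0,0,0,2],
  [100,0,0,0,2],
  [100,0,0,0,0],
])

```text
t: 10.38
tool_pos: [0.5356, -0.2714, 0.2634]
ee_rot: [-1.568, 0.114, -0.129]
ft_force: [0.1, 0.9, -0.3]
width: 0.0871
```

```bash
python3 - <<'E'
from h import *
st=telemetry.observe();plan([0.56,-0.256,0.1],st=st);print(st['qvel'])
E
```

```text
tool axes cols
 [[ 0.988  0.01   0.154]
 [-0.154 -0.001  0.988]
 [ 0.01  -1.     0.   ]]
pos [ 0.5356 -0.2714  0.2634] q [-2.000e-01  3.150e-01  0.000e+00 -1.000e-03 -1.247e+00 -3.096e+00]
shift tool [0.0201 0.1636 0.0189]
heading x -8.9
[ 0.02199345 -0.00816147 -0.01535901  0.00800397  0.00772488  0.00016298]
```

>>> send_rows([
  [100,0,0,0,-7.1],
  [100,0,0,0,-7.1],
  [100,0,0,0,-7.1],
  [100,0,0,0,-7.1],
  [100,0,0,0,-7.1],
  [100,0,0,0,-7.1],
  [100,0,0,0,-7.1],
  [100,0,0,0,-7.1],
  [100,0,0,0,-7.1],
  [100,0,0,0,-7.1],
  [100,0,0,0,-7.1],
  [100,0,0,0,-7.1],
  [100,0,0,0,-7.1],
  [100,0,0,0,-7.1],
  [100,0,0,0,-7.1],
  [100,0,0,0,-7.1],
  [100,0,0,0,-7.1],
  [100,0,0,0,-7.1],
  [100,0,0,0,-7.1],
  [100,0,0,0,-7.1],
])

```text
t: 12.05
tool_pos: [0.5359, -0.2698, 0.2634]
ee_rot: [-0.757, -1.75, 1.745]
ft_force: [-0.4, 0.4, -0.0]
width: 0.0867
```

>>> send_rows([
  [100,0,0,0,-7.1],
  [100,0,0,0,-7.1],
  [100,0,0,0,-7.1],
  [100,0,0,0,-7.1],
  [100,0,0,0,-7.1],
  [100,0,0,0,-7.1],
  [100,0,0,0,-7.1],
  [100,0,0,0,-7.1],
  [100,0,0,0,-7.1],
  [100,0,0,0,-7.1],
  [100,0,0,0,-7.1],
  [100,0,0,0,-7.1],
  [100,0,0,0,-7.1],
  [100,0,0,0,-7.1],
  [100,0,0,0,-7.1],
  [100,0,0,0,-7.1],
  [100,0,0,0,-7.1],
  [100,0,0,0,-7.1],
  [100,0,0,0,-7.1],
  [100,0,0,0,-7.1],
])

```text
t: 13.72
tool_pos: [0.5359, -0.2698, 0.2633]
ee_rot: [-1.249, 1.128, -1.142]
ft_force: [-1.1, 0.1, -0.2]
width: 0.0867
```

```bash
python3 - <<'E'
from h import *
plan([0.559,-0.2555,0.2])
d=np.load('w2.npz');c={k:d[k] for k in d.files};P=cloud(c,c['T'])
n=(np.hypot(P[...,0]-.56,P[...,1]+.255)<.035)
for lo,hi in ((.055,.085),(.07,.085),(.037,.046),(.003,.012)):
    w=(n&(P[...,2]>lo)&(P[...,2]<hi)).astype(np.uint8)
    k,l,s,ce=cv2.connectedComponentsWithStats(w)
    for i in range(1,k):
        if s[i,4]>8: q=P[l==i];print(lo,s[i,4],ce[i].round(1),q.mean(0).round(4),q[:,2].max().round(4),cv2.minAreaRect(q[:,:2].astype(np.float32)*1000))
E
```

```text
tool axes cols
 [[ 0.099  0.009  0.995]
 [-0.995 -0.002  0.099]
 [ 0.002 -1.     0.009]]
pos [ 0.5359 -0.2698  0.2633] q [-1.970e-01  3.140e-01 -1.000e-03 -0.000e+00 -1.246e+00  1.867e+00]
shift tool [-0.0121  0.0635  0.0238]
heading x -84.3
0.055 119 [279.9 177.7] [ 0.5689 -0.2417  0.0715] 0.0776 ((567.6111450195312, -244.2443084716797), (24.09971809387207, 6.056833744049072), 53.707218170166016)
0.055 126 [280.3 200.2] [ 0.5525 -0.2644  0.0691] 0.0773 ((552.1229248046875, -265.56475830078125), (23.732131958007812, 6.092469692230225), 52.38143539428711)
0.07 93 [280.5 178.4] [ 0.5691 -0.2421  0.074 ] 0.0776 ((568.7982177734375, -242.6278076171875), (18.824552536010742, 6.056833744049072), 53.707218170166016)
0.07 76 [281.  203.7] [ 0.551  -0.2666  0.0742] 0.0773 ((550.42578125, -267.5658264160156), (18.51861000061035, 5.213203430175781), 53.094688415527344)
0.037 136 [270.8 183.9] [ 0.5528 -0.249   0.0435] 0.0459 ((552.251220703125, -250.1190185546875), (30.09687614440918, 12.501163482666016), 52.451759338378906)
0.037 97 [286.8 184. ] [ 0.5681 -0.2616  0.0436] 0.0455 ((567.9066772460938, -262.0185546875), (27.787227630615234, 8.406510353088379), 50.01517868041992)
0.003 69 [276.9 167.8] [ 0.5684 -0.2468  0.0065] 0.0087 ((567.1934204101562, -250.29039001464844), (15.74389934539795, 14.075481414794922), 37.005924224853516)
```

>>> send_rows([
  [40,0,0,0,-6.85],
  [40,0,0,0,-6.85],
  [40,0,0,0,-6.85],
  [40,0,0,0,-6.85],
  [40,0,0,0,-6.85],
  [40,0,0,0,-6.85],
  [40,0,0,0,-6.85],
  [40,0.0052,0.03,0.013,0],
  [40,0.0052,0.03,0.013,0],
  [40,0,0,0,0],
])

```text
t: 14.55
tool_pos: [0.5585, -0.2531, 0.197]
ee_rot: [-1.509, 0.503, -0.501]
ft_force: [-1.4, 0.0, -1.9]
width: 0.0362
```

```bash
python3 - <<'E'
from h import *
st=telemetry.observe();c=optics.capture("wrist");T=camT(c,st)
np.savez('w3.npz',img=c['img'],depth=c['depth'],T=T,fovy=c['fovy'],cx=c['cx'],cy=c['cy'])
cv2.imwrite('pics/w3.png',c['img'][:,:,::-1]);P=cloud(c,T)
n=(np.hypot(P[...,0]-.56,P[...,1]+.255)<.035)
for lo,hi in ((.06,.085),(.037,.046),(.003,.012)):
    w=(n&(P[...,2]>lo)&(P[...,2]<hi)).astype(np.uint8)
    k,l,s,ce=cv2.connectedComponentsWithStats(w)
    for i in range(1,k):
        if s[i,4]>8: q=P[l==i];print(lo,s[i,4],ce[i].round(1),q.mean(0).round(4),q[:,2].max().round(4),cv2.minAreaRect(q[:,:2].astype(np.float32)*1000))
plan([0.5596,-0.2551,0.2],-36.4)
E
```

```text
0.06 148 [262.  170.2] [ 0.5696 -0.2416  0.0736] 0.0777 ((568.8203735351562, -242.85418701171875), (20.03569221496582, 5.579811096191406), 53.2546501159668)
0.06 139 [262.1 201.8] [ 0.5517 -0.2659  0.0735] 0.0768 ((550.8157958984375, -267.0747985839844), (19.057085037231445, 5.730847358703613), 53.25029373168945)
0.037 187 [252.4 180. ] [ 0.5524 -0.2489  0.0435] 0.046 ((552.0619506835938, -249.44883728027344), (29.44709587097168, 11.282296180725098), 53.1901969909668)
0.037 187 [271.5 179.9] [ 0.568  -0.2605  0.0434] 0.046 ((567.7427978515625, -260.9371032714844), (29.07767677307129, 11.360142707824707), 53.498252868652344)
0.003 51 [267. 162.] [ 0.5722 -0.2485  0.0063] 0.0083 ((570.4866943359375, -247.59844970703125), (7.26540470123291, 13.761959075927734), 37.36469650268555)
tool axes cols
 [[ 0.802  0.002  0.598]
 [-0.598  0.     0.802]
 [ 0.001 -1.     0.001]]
pos [ 0.559  -0.2543  0.2   ] q [-1.640e-01  3.830e-01 -5.900e-02 -1.000e-03 -1.127e+00  2.665e+00]
shift tool [ 0.001  -0.     -0.0003]
heading x -36.7
turn about y (cw seen from above +): -0.3
```

View pics/w3.png

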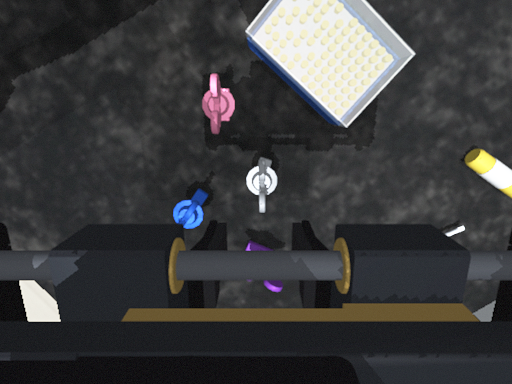

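>>> send_rows([
  [40,0.0011,0.025,0,0],
  [40,0,0.03,0,0],
  [40,0,0.03,0,0],
  [40,0,0.022,0,0],
  [40,0,0.01,0,0],
  [40,0,0,0,0],
])

```text
t: 15.1
tool_pos: [0.5614, -0.2564, 0.0854]
ee_rot: [-1.511, 0.497, -0.507]
ft_force: [0.5, 0.2, -0.2]
width: 0.0349
```

```bash
python3 - <<'E'
from h import *
st=telemetry.observe();c=optics.capture("wrist");T=camT(c,st)
cv2.imwrite('pics/w4.png',c['img'][:,:,::-1]);P=cloud(c,T)
plan([0.5598,-0.2550,0.083],-36.7,st)
E
```

```text
tool axes cols
 [[ 0.801  0.006  0.598]
 [-0.598 -0.001  0.801]
 [ 0.006 -1.     0.003]]
pos [ 0.5614 -0.2564  0.0854] q [-0.166  0.496 -0.194  0.    -0.875  2.666]
shift tool [-0.0022  0.0024  0.0001]
heading x -36.8
turn about y (cw seen from above +): -0.06
```

View pics/w4.png

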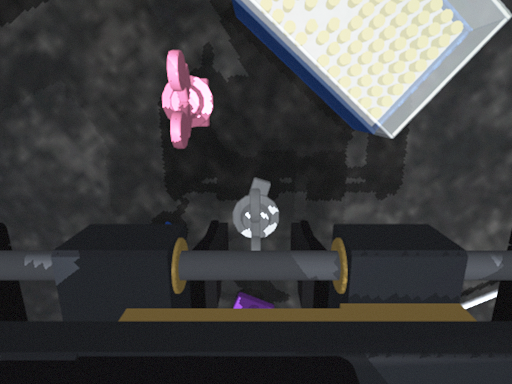

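>>> send_rows([
  [40,0,0,0,0],
])

```text
t: 15.23
tool_pos: [0.5638, -0.2568, 0.0889]
ee_rot: [-1.511, 0.491, -0.512]
ft_force: [0.1, 0.6, -0.3]
width: 0.0347
```

```bash
python3 - <<'E'
from h import *
plan([0.5598,-0.2550,0.083],-36.7)
E
```

```text
tool axes cols
 [[ 0.802  0.013  0.598]
 [-0.598 -0.003  0.802]
 [ 0.012 -1.     0.005]]
pos [ 0.5638 -0.2568  0.0889] q [-1.660e-01  4.920e-01 -1.900e-01  1.000e-03 -8.750e-01  2.666e+00]
shift tool [-0.0044  0.0058 -0.001 ]
heading x -36.7
turn about y (cw seen from above +): -0.01
```

>>> send_rows([
  [40,0,0,0,0],
  [40,0,0,0,0],
])

```text
t: 15.4
tool_pos: [0.5635, -0.2565, 0.0886]
ee_rot: [-1.51, 0.491, -0.512]
ft_force: [0.9, 0.4, 0.1]
width: 0.0348
```

```bash
python3 - <<'E'
from h import *
plan([0.5598,-0.2550,0.083],-36.7)
E
```

```text
tool axes cols
 [[ 0.801  0.013  0.598]
 [-0.598 -0.003  0.802]
 [ 0.012 -1.     0.006]]
pos [ 0.5635 -0.2565  0.0886] q [-1.660e-01  4.920e-01 -1.910e-01  1.000e-03 -8.750e-01  2.666e+00]
shift tool [-0.0039  0.0056 -0.001 ]
heading x -36.7
turn about y (cw seen from above +): -0.03
```

>>> send_rows([
  [40,-0.0039,0.0056,-0.001,0],
  [40,0,0,0,0],
  [40,0,0,0,0],
])

```text
t: 15.65
tool_pos: [0.5582, -0.2545, 0.0809]
ee_rot: [-1.511, 0.495, -0.509]
ft_force: [0.5, -0.1, 0.3]
width: 0.0344
```

```bash
python3 - <<'E'
from h import *
plan([0.5598,-0.2550,0.083],-36.7)
st=telemetry.observe();c=optics.capture("wrist");T=camT(c,st)
cv2.imwrite('pics/w5.png',c['img'][150:300,160:360][:,:,::-1].repeat(4,0).repeat(4,1))
P=cloud(c,T);n=(np.hypot(P[...,0]-.56,P[...,1]+.255)<.04)
for lo,hi in ((.065,.085),(.037,.048)):
    w=(n&(P[...,2]>lo)&(P[...,2]<hi)).astype(np.uint8)
    k,l,s,ce=cv2.connectedComponentsWithStats(w)
    for i in range(1,k):
        if s[i,4]>8: q=P[l==i];print(lo,s[i,4],ce[i].round(1),q.mean(0).round(4),q[:,2].max().round(4),cv2.minAreaRect(q[:,:2].astype(np.float32)*1000))
E
```

```text
tool axes cols
 [[ 0.801  0.009  0.598]
 [-0.598 -0.002  0.801]
 [ 0.008 -1.     0.004]]
pos [ 0.5582 -0.2545  0.0809] q [-0.164  0.495 -0.21   0.    -0.858  2.665]
shift tool [ 0.0016 -0.0021  0.0006]
heading x -36.7
turn about y (cw seen from above +): -0.04
0.065 376 [261.9 207.1] [ 0.57   -0.2406  0.0734] 0.0771 ((569.3145141601562, -241.7352294921875), (18.961732864379883, 5.692547798156738), 53.21519088745117)
0.065 145 [221.7 229.2] [ 0.5466 -0.2356  0.081 ] 0.085 ((546.2154541015625, -238.7864227294922), (18.90984344482422, 7.225417613983154), 81.72491455078125)
0.065 133 [297.2 228.9] [ 0.5792 -0.2599  0.0811] 0.0849 ((576.403564453125, -261.2139587402344), (18.50092887878418, 7.243298053741455), 24.025487899780273)
0.065 115 [261.9 245.1] [ 0.5554 -0.2604  0.0697] 0.0735 ((555.30322265625, -260.5686950683594), (3.920886754989624, 6.113266468048096), 57.030052185058594)
0.037 473 [247.1 216.7] [ 0.5529 -0.2482  0.0436] 0.0479 ((551.9546508789062, -249.20916748046875), (30.227733612060547, 11.987740516662598), 53.092498779296875)
0.037 439 [275.9 217. ] [ 0.5679 -0.2598  0.0436] 0.048 ((567.2731323242188, -260.68133544921875), (29.572555541992188, 11.187503814697266), 52.23623275756836)
```

View pics/w5.png

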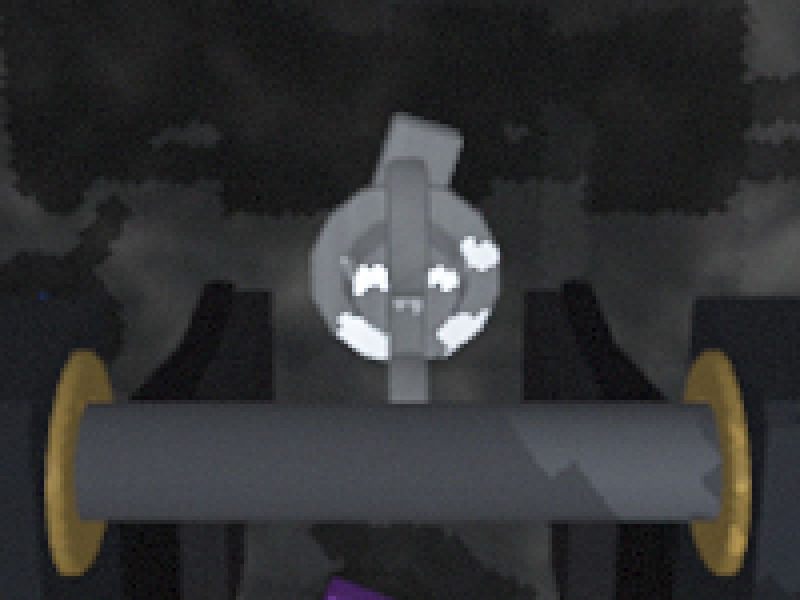

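>>> send_rows([
  [40,0.0014,-0.002,0.0006,0],
  [40,0,0,0,0],
  [40,0,0,0,0],
])

```text
t: 15.95
tool_pos: [0.5605, -0.2551, 0.0833]
ee_rot: [-1.511, 0.494, -0.51]
ft_force: [-0.7, 0.6, -0.9]
width: 0.0346
```

```bash
python3 - <<'E'
from h import *
plan([0.5598,-0.2550,0.083],-36.7)
E
```

```text
tool axes cols
 [[ 0.801  0.01   0.598]
 [-0.598 -0.002  0.801]
 [ 0.009 -1.     0.004]]
pos [ 0.5605 -0.2551  0.0833] q [-0.164  0.495 -0.202  0.    -0.864  2.665]
shift tool [-0.0006  0.0003 -0.0003]
heading x -36.7
turn about y (cw seen from above +): -0.04
```

Good. Close the jaws.

>>> send_rows([
  [20,-0.0005,0,0,0],
  [10,0,0,0,0],
  [0,0,0,0,0],
  [0,0,0,0,0],
  [0,0,0,0,0],
  [0,0,0,0,0],
], grip_force=45)

```text
t: 16.45
tool_pos: [0.5598, -0.2547, 0.083]
ee_rot: [-1.511, 0.494, -0.509]
ft_force: [-0.6, 0.0, 0.1]
width: 0.0042
```

```bash
python3 - <<'E'
from h import *
plan([0.5598,-0.2550,0.083],-36.7);print(telemetry.observe()['width'])
E
```

```text
tool axes cols
 [[ 0.801  0.009  0.598]
 [-0.598 -0.002  0.801]
 [ 0.009 -1.     0.004]]
pos [ 0.5598 -0.2547  0.083 ] q [-0.164  0.494 -0.204  0.    -0.863  2.664]
shift tool [ 0.0002 -0.     -0.0002]
heading x -36.7
turn about y (cw seen from above +): -0.04
0.004203166362112804
```

>>> send_rows([
  [0,0,-0.01,0,0],
  [0,0,-0.03,0,0],
  [0,0,-0.03,0,0],
  [0,0,-0.035,0,0],
  [0,0,-0.035,0,0],
  [0,0,-0.035,0,0],
  [0,0,-0.03,0,0],
  [0,0,-0.01,0,0],
])

```text
t: 17.12
tool_pos: [0.5593, -0.2553, 0.3052]
ee_rot: [-1.511, 0.485, -0.518]
ft_force: [0.6, -0.5, 1.9]
width: 0.0003
```

```bash
python3 - <<'E'
from h import *
plan([0.5937,0.106,0.29],20)
st=telemetry.observe();print(st['width'],st['ft_force']);c=optics.capture("wrist");T=camT(c,st)
cv2.imwrite('pics/w6.png',c['img'][130:280,160:360][:,:,::-1].repeat(4,0).repeat(4,1))
E
```

```text
tool axes cols
 [[ 0.801  0.02   0.598]
 [-0.598 -0.006  0.802]
 [ 0.019 -1.     0.007]]
pos [ 0.5593 -0.2553  0.3052] q [-1.640e-01  3.150e-01  1.020e-01  2.000e-03 -1.338e+00  2.664e+00]
shift tool [-0.1887  0.0139  0.3101]
heading x -36.7
turn about y (cw seen from above +): -56.72
0.00030640399357914085 [ 0.63523835 -0.49285322  1.94866862]
```

View pics/w6.png

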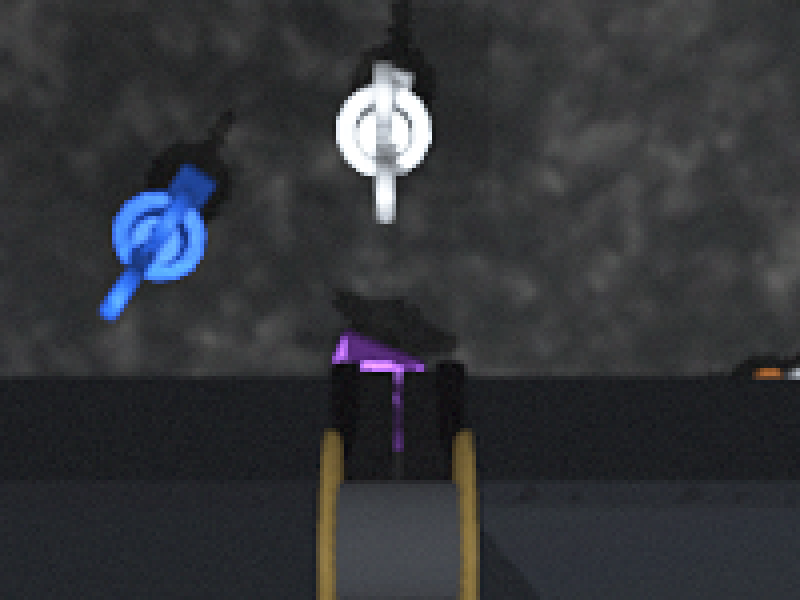

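```bash
python3 - <<'E'
from h import *
st=telemetry.observe();c=optics.capture("wrist");T=camT(c,st);P=cloud(c,T)
Q=cloud(c,c['tool_from_camera'])
m=(abs(Q[...,0])<.05)&(abs(Q[...,2])<.03)&(Q[...,1]<.06)&(Q[...,1]>-.03)
q=Q[m];print(len(q),q.min(0),q.max(0));
for lo in np.arange(-.03,.06,.005):
    k=q[(q[:,1]>=lo)&(q[:,1]<lo+.005)]
    if len(k):print(round(lo,3),len(k),k.min(0).round(4),k.max(0).round(4))
n=(np.hypot(P[...,0]-.56,P[...,1]+.255)<.04)
for lo,hi in ((.06,.085),(.037,.048),(.003,.012)):
    w=(n&(P[...,2]>lo)&(P[...,2]<hi)).astype(np.uint8)
    k,l,s,ce=cv2.connectedComponentsWithStats(w)
    for i in range(1,k):
        if s[i,4]>8: qq=P[l==i];print(lo,s[i,4],ce[i].round(1),qq.mean(0).round(4),qq[:,2].max().round(4),cv2.minAreaRect(qq[:,:2].astype(np.float32)*1000))
d=c['depth'];print(d[222,240:285:4].round(3))
E
```

```text
863 [-0.00927591 -0.02986879  0.00522948] [0.00875033 0.00561679 0.01240558]
-0.03 109 [-0.0065 -0.0299  0.0096] [ 0.0059 -0.025   0.0124]
-0.025 149 [-0.0076 -0.0249  0.0063] [ 0.0071 -0.02    0.0123]
-0.02 153 [-0.0079 -0.02    0.0052] [ 0.0073 -0.015   0.0123]
-0.015 119 [-0.0081 -0.015   0.0096] [ 0.0076 -0.01    0.0123]
-0.01 125 [-0.0088 -0.01    0.0096] [ 0.0083 -0.005   0.0122]
-0.005 125 [-0.009  -0.005   0.0098] [ 0.0086 -0.      0.0124]
0.0 81 [-0.0093  0.      0.0096] [0.0088 0.0042 0.0121]
0.005 2 [-0.0049  0.0053  0.0095] [0.0006 0.0056 0.0096]
0.06 82 [256.  153.9] [ 0.5695 -0.2424  0.0733] 0.0773 ((568.8917236328125, -243.31097412109375), (20.706295013427734, 5.064785480499268), 52.96604537963867)
0.06 76 [256.1 177.6] [ 0.5515 -0.2666  0.0734] 0.0769 ((550.8947143554688, -267.30108642578125), (18.992801666259766, 5.163796424865723), 52.915679931640625)
0.037 115 [248.9 162.5] [ 0.5527 -0.2495  0.0438] 0.0477 ((552.5839233398438, -249.75308227539062), (28.58631134033203, 10.864890098571777), 52.96887969970703)
0.037 114 [262.9 162.4] [ 0.5679 -0.2608  0.0437] 0.0478 ((567.7443237304688, -261.19915771484375), (28.762962341308594, 10.9762601852417), 53.465049743652344)
0.003 20 [261.  150.2] [ 0.5736 -0.2502  0.007 ] 0.009 ((573.165771484375, -250.40525817871094), (5.837601661682129, 6.902831077575684), 35.212974548339844)
[0.492 0.169 0.    0.447 0.447 0.446 0.485 0.495 0.169 0.169 0.495 0.493]
```

```bash
python3 - <<'E'
from h import *
st=telemetry.observe()
for nm in("side","scene"):
    c=optics.capture(nm);T=camT(c);P=cloud(c,T)
    tp=st['tool_pos'];u,v=proj(tp,c,T);print(nm,u,v,proj(tp-[0,0,.025],c,T))
    n=(np.hypot(P[...,0]-tp[0],P[...,1]-tp[1])<.04)&(P[...,2]>.15)
    if n.any():
        zz=P[n][:,2];print(n.sum(),np.sort(zz)[:30].round(4))
    u,v=int(u),int(v)
    if 0<u<512 and 0<v<384: cv2.imwrite(f'pics/{nm}7.png',c['img'][max(v-50,0):v+50,max(0,u-65):u+65][:,:,::-1].repeat(5,0).repeat(5,1))
E
```

```text
side 330.7597898054557 144.9228851076877 (np.float64(329.39821514584156), np.float64(153.55507566669365))
1124 [0.2983 0.3003 0.301  0.3011 0.3011 0.3015 0.3016 0.3017 0.3021 0.3027
 0.3028 0.3029 0.303  0.3031 0.3034 0.3034 0.3039 0.3039 0.3046 0.3048
 0.305  0.3051 0.3051 0.3056 0.3057 0.3063 0.3064 0.3065 0.3066 0.3069]
scene 291.1696908224924 132.68712452735215 (np.float64(290.81297617686573), np.float64(139.23199357083567))
531 [0.2958 0.2961 0.2977 0.298  0.2981 0.2985 0.2994 0.2995 0.2997 0.3004
 0.3004 0.3017 0.3019 0.3029 0.3032 0.3036 0.3037 0.3038 0.3048 0.3055
 0.3068 0.3072 0.3073 0.3073 0.3076 0.3079 0.3086 0.309  0.3093 0.3096]
```

View pics/side7.png

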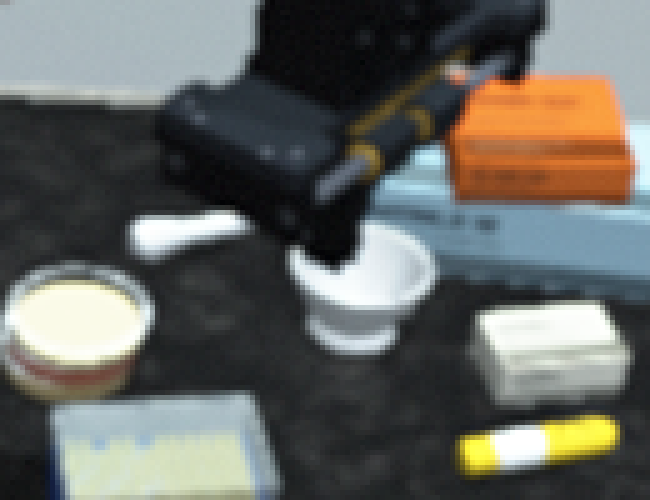

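```bash
python3 - <<'E'
from h import *
st=telemetry.observe();M=R.from_rotvec(st['ee_rot']).as_matrix()
c=optics.capture("wrist");Q=cloud(c,c['tool_from_camera'])
m=(Q[...,1]<.03)&(c['depth']>0)
q=Q[m]
for lo in np.arange(-.08,.02,.005):
    k=q[(q[:,1]>=lo)&(q[:,1]<lo+.005)]
    if len(k):print('w',round(lo,3),len(k),k.min(0).round(3),k.max(0).round(3))
c=optics.capture("side");P=cloud(c,camT(c));Q=(P-st['tool_pos'])@M
m=(np.abs(Q[...,0])<.12)&(np.abs(Q[...,2])<.06)&(Q[...,1]<.04)&(Q[...,1]>-.09);q=Q[m]
for lo in np.arange(-.09,.03,.005):
    k=q[(q[:,1]>=lo)&(q[:,1]<lo+.005)]
    if len(k):print('s',round(lo,3),len(k),k.min(0).round(3),k.max(0).round(3))
E
```

```text
w -0.08 2129 [-0.08  -0.08   0.008] [ 0.069 -0.075  0.039]
w -0.075 1787 [-0.081 -0.075  0.004] [ 0.08  -0.07   0.039]
w -0.07 1071 [-0.081 -0.07   0.001] [ 0.08  -0.065  0.038]
w -0.065 34 [-0.005 -0.065  0.005] [ 0.005 -0.062  0.012]
w -0.06 44 [-0.005 -0.059  0.   ] [ 0.005 -0.055  0.01 ]
w -0.055 7 [-0.005 -0.055  0.006] [ 0.005 -0.054  0.009]
w -0.05 463 [-0.005 -0.05  -0.009] [ 0.005 -0.045  0.006]
w -0.045 201 [-0.005 -0.045 -0.009] [ 0.004 -0.043  0.004]
w -0.035 60 [-0.006 -0.034 -0.01 ] [ 0.006 -0.03   0.012]
w -0.03 103 [-0.006 -0.03   0.01 ] [ 0.006 -0.025  0.012]
w -0.025 148 [-0.008 -0.025  0.007] [ 0.007 -0.02   0.012]
w -0.02 150 [-0.008 -0.02   0.005] [ 0.007 -0.015  0.012]
w -0.015 123 [-0.008 -0.015  0.01 ] [ 0.008 -0.01   0.012]
w -0.01 119 [-0.009 -0.01   0.01 ] [ 0.008 -0.005  0.012]
w -0.005 128 [-0.009 -0.005  0.01 ] [ 0.009 -0.     0.012]
w 0.0 86 [-0.009  0.     0.01 ] [0.009 0.004 0.012]
s -0.09 143 [-0.088 -0.09  -0.038] [ 0.085 -0.085  0.037]
s -0.085 198 [-0.089 -0.085 -0.038] [ 0.083 -0.08   0.037]
s -0.08 121 [-0.088 -0.08  -0.038] [ 0.083 -0.075  0.036]
s -0.075 102 [-0.089 -0.075 -0.038] [ 0.088 -0.07   0.036]
s -0.07 29 [-0.088 -0.07  -0.035] [ 0.081 -0.067  0.035]
s -0.055 2 [-0.016 -0.053 -0.01 ] [-0.007 -0.05  -0.   ]
s -0.05 7 [-0.015 -0.048 -0.011] [-0.    -0.045 -0.008]
s -0.045 9 [-0.015 -0.045 -0.011] [ 0.005 -0.041 -0.005]
s -0.04 16 [-0.013 -0.04  -0.011] [ 0.011 -0.036 -0.003]
s -0.035 20 [-0.013 -0.035 -0.012] [ 0.009 -0.031  0.003]
s -0.03 20 [-0.013 -0.03  -0.012] [ 0.008 -0.025  0.003]
s -0.025 14 [-0.012 -0.025 -0.011] [ 0.007 -0.02   0.006]
s -0.02 21 [-0.011 -0.019 -0.011] [ 0.008 -0.015  0.006]
s -0.015 15 [-0.009 -0.014 -0.011] [ 0.012 -0.01   0.006]
s -0.01 21 [-0.01  -0.009 -0.011] [ 0.005 -0.005  0.01 ]
s -0.005 19 [-0.011 -0.005 -0.01 ] [ 0.008 -0.     0.012]
s 0.0 11 [-0.008  0.    -0.011] [0.006 0.002 0.012]
```

```bash
python3 - <<'E'
from h import *
st=telemetry.observe();print(st['t'])
plan([0.5599,-0.2553,0.11],-37,st)
E
```

```text
17.4167
tool axes cols
 [[ 0.801  0.005  0.598]
 [-0.598 -0.     0.801]
 [ 0.004 -1.     0.003]]
pos [ 0.5568 -0.254   0.2957] q [-1.640e-01  3.220e-01  9.000e-02 -1.000e-03 -1.334e+00  2.664e+00]
shift tool [0.0024 0.1857 0.0003]
heading x -36.8
turn about y (cw seen from above +): 0.25
```

>>> send_rows([
  [40,0.0024,0.02,0,0],
  [40,0,0.035,0,0],
  [40,0,0.035,0,0],
  [40,0,0.035,0,0],
  [40,0,0.035,0,0],
  [40,0,0.025,0,0],
  [40,0,0.015,0,0],
  [40,0,0.01,0,0],
  [40,0,0.005,0,0],
  [40,0,0,0,0],
  [40,0,0,0,0],
])

```text
t: 18.33
tool_pos: [0.5621, -0.2563, 0.0834]
ee_rot: [-1.511, 0.494, -0.51]
ft_force: [-0.1, 0.2, 0.3]
width: 0.0346
```

```bash
python3 - <<'E'
from h import *
plan([0.5599,-0.2553,0.0625],-37)
E
```

```text
tool axes cols
 [[ 0.801  0.01   0.598]
 [-0.598 -0.002  0.801]
 [ 0.009 -1.     0.004]]
pos [ 0.5621 -0.2563  0.0834] q [-1.660e-01  4.970e-01 -1.970e-01  1.000e-03 -8.660e-01  2.666e+00]
shift tool [-0.0026  0.0209 -0.0006]
heading x -36.7
turn about y (cw seen from above +): 0.27
```

>>> send_rows([
  [40,-0.0012,0.008,0,0],
  [40,-0.001,0.008,0,0],
  [40,0,0.003,0,0],
  [40,0,0,0,0],
  [40,0,0,0,0],
])

```text
t: 18.75
tool_pos: [0.56, -0.2549, 0.0639]
ee_rot: [-1.511, 0.494, -0.509]
ft_force: [-0.0, 0.1, 0.4]
width: 0.0349
```

```bash
python3 - <<'E'
from h import *
st=telemetry.observe();c=optics.capture("wrist");T=camT(c,st)
plan([0.5599,-0.2553,0.0625],-37,st)
cv2.imwrite('pics/w8.png',c['img'][130:280,160:360][:,:,::-1].repeat(4,0).repeat(4,1))
P=cloud(c,T);n=(np.hypot(P[...,0]-.56,P[...,1]+.255)<.04)
Q=cloud(c,c['tool_from_camera'])
w=(n&(P[...,2]>.06)&(P[...,2]<.08)).astype(np.uint8)
k,l,s,ce=cv2.connectedComponentsWithStats(w)
for i in range(1,k):
    if s[i,4]>8: qq=P[l==i];print(s[i,4],ce[i].round(1),qq.mean(0).round(4),Q[l==i].mean(0).round(4),qq[:,2].max().round(4))
E
```

```text
tool axes cols
 [[ 0.801  0.009  0.598]
 [-0.598 -0.002  0.801]
 [ 0.008 -1.     0.004]]
pos [ 0.56   -0.2549  0.0639] q [-0.164  0.517 -0.221  0.    -0.823  2.664]
shift tool [ 0.0001  0.0014 -0.0004]
heading x -36.7
turn about y (cw seen from above +): 0.27
453 [259.  218.4] [ 0.5701 -0.2403  0.0733] [-0.0005 -0.0093  0.0177] 0.0772
350 [219.4 232. ] [ 0.5487 -0.2349  0.0703] [-0.021  -0.0065  0.0092] 0.08
344 [299.3 231.8] [ 0.5818 -0.2597  0.0704] [ 0.0204 -0.0063  0.0092] 0.08
113 [259.6 285.3] [ 0.5482 -0.2702  0.0747] [-0.0002 -0.0109 -0.0193] 0.0773
```

View pics/w8.png

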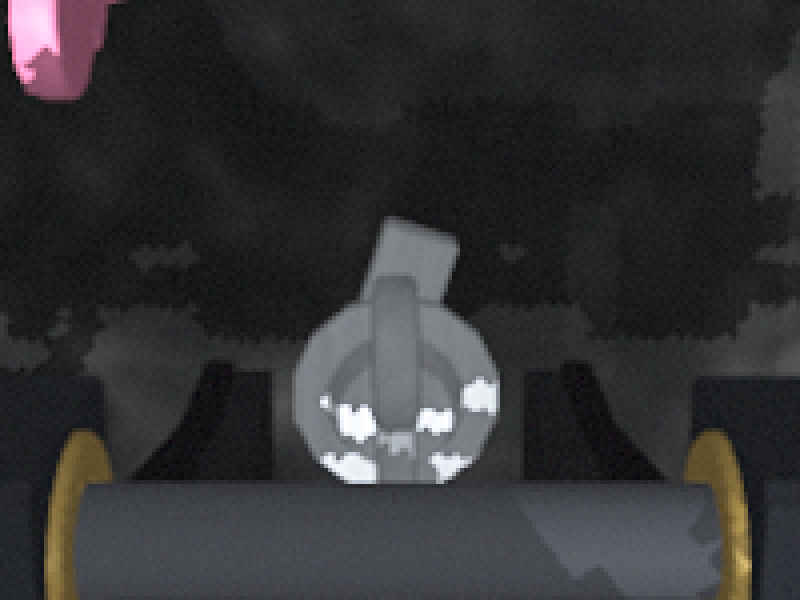

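>>> send_rows([
  [20,0,0,0,0],
  [10,0,0,0,0],
  [0,0,0,0,0],
  [0,0,0,0,0],
  [0,0,0,0,0],
  [0,0,0,0,0],
  [0,0,0,0,0],
], grip_force=45)

```text
t: 19.38
tool_pos: [0.5601, -0.2548, 0.0641]
ee_rot: [-1.51, 0.494, -0.51]
ft_force: [0.1, 1.1, -0.7]
width: 0.0042
```

>>> send_rows([
  [0,0,-0.006,0,0],
  [0,0,-0.02,0,0],
  [0,0,-0.02,0,0],
  [0,0,0,0,0],
])

```text
t: 19.72
tool_pos: [0.5623, -0.2557, 0.1145]
ee_rot: [-1.511, 0.487, -0.515]
ft_force: [-0.0, -0.2, -0.6]
width: 0.004
```

```bash
python3 - <<'E'
from h import *
st=telemetry.observe();c=optics.capture("wrist");T=camT(c,st)
plan([0.5599,-0.2553,0.3],-37,st);print(st['width'])
cv2.imwrite('pics/w9.png',c['img'][130:280,160:360][:,:,::-1].repeat(4,0).repeat(4,1))
E
```

```text
tool axes cols
 [[ 0.802  0.017  0.597]
 [-0.597 -0.005  0.802]
 [ 0.016 -1.     0.007]]
pos [ 0.5623 -0.2557  0.1145] q [-1.640e-01  4.590e-01 -1.720e-01  2.000e-03 -9.220e-01  2.664e+00]
shift tool [ 9.000e-04 -1.856e-01  1.000e-04]
heading x -36.7
turn about y (cw seen from above +): 0.32
0.004017544249151739
```

View pics/w9.png

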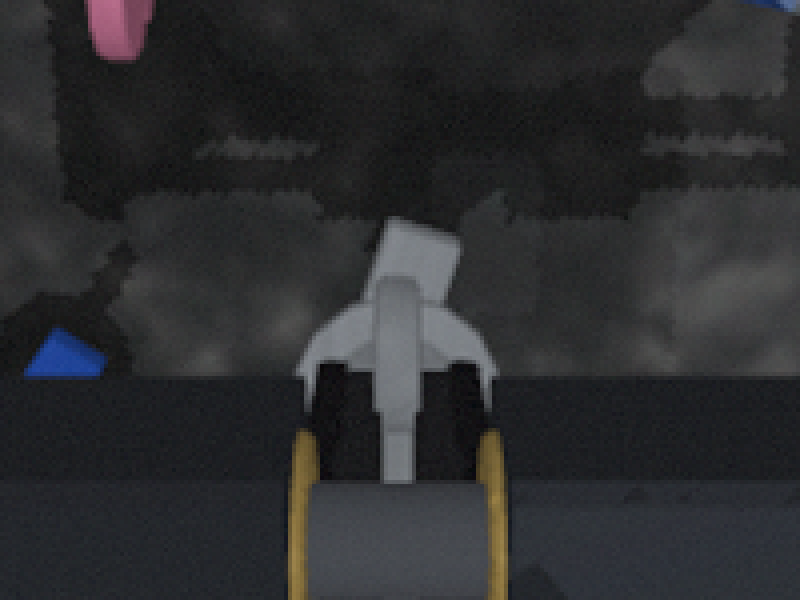

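```bash
python3 - <<'E'
from h import *
st=telemetry.observe();c=optics.capture("wrist")
Q=cloud(c,c['tool_from_camera'])
m=(abs(Q[...,0])<.03)&(abs(Q[...,2])<.03)&(c['depth']>0)
for lo,hi in ((.05,.062),(.012,.022)):
    w=m&(Q[...,1]>lo)&(Q[...,1]<hi)
    q=Q[w];print(lo,len(q),q.mean(0).round(4),q.min(0).round(4),q.max(0).round(4),cv2.minAreaRect(q[:,[0,2]].astype(np.float32)*1000))
w=m&(Q[...,1]>.05)&(Q[...,1]<.062)
ys,xs=np.where(w)
for r in range(ys.min(),ys.max()+1,2):
    x=xs[ys==r]; print(r,x.min(),x.max(),Q[r,x.min()].round(4),Q[r,x.max()].round(4))
plan([0.5937,0.106,0.3],0,st)
E
```

```text
0.05 298 [0.0029 0.0578 0.0108] [-0.0062  0.0556  0.003 ] [0.011  0.0619 0.0173] ((2.577169895172119, 8.494743347167969), (14.9053955078125, 14.050004005432129), 72.44564056396484)
0.012 455 [-0.0005  0.0203  0.0081] [-0.0158  0.0145 -0.0038] [0.0148 0.022  0.0149] ((-0.5323734283447266, 5.593448638916016), (30.54502296447754, 18.414289474487305), 0.9481577277183533)
185 259 259 [-0.0004  0.0615  0.0173] [-0.0004  0.0615  0.0173]
187 257 265 [-0.0019  0.0592  0.0164] [0.0039 0.0619 0.0157]
189 256 270 [-0.0026  0.0587  0.015 ] [0.0075 0.0611 0.0144]
191 255 274 [-0.0033  0.0603  0.0131] [0.0103 0.0597 0.0133]
193 255 275 [-0.0033  0.0581  0.0122] [0.011  0.0588 0.012 ]
195 254 274 [-0.004   0.0576  0.0109] [0.0103 0.0578 0.0108]
197 253 273 [-0.0048  0.0609  0.0084] [0.0096 0.0581 0.0092]
199 253 273 [-0.0048  0.0584  0.0077] [0.0096 0.0587 0.0076]
201 252 272 [-0.0055  0.0584  0.0062] [0.0089 0.0583 0.0062]
203 252 271 [-0.0055  0.0573  0.005 ] [0.0082 0.0578 0.0048]
205 251 270 [-0.0062  0.0574  0.0035] [0.0075 0.0582 0.0032]
tool axes cols
 [[ 0.801  0.015  0.598]
 [-0.598 -0.003  0.802]
 [ 0.014 -1.     0.006]]
pos [ 0.5612 -0.2552  0.1125] q [-1.640e-01  4.610e-01 -1.740e-01  1.000e-03 -9.210e-01  2.664e+00]
shift tool [-0.1874 -0.1881  0.3101]
heading x -36.7
turn about y (cw seen from above +): -36.73
```

>>> send_rows([
  [0,0,-0.02,0,0],
  [0,0,-0.03,0,0],
  [0,0,-0.03,0,0],
  [0,-0.008,-0.0175,0.013,0],
  [0,-0.0159,-0.009,0.02584,0],
  [0,-0.0159,-0.009,0.02584,0],
  [0,-0.0159,-0.009,0.02584,0],
  [0,-0.0159,-0.009,0.02584,0],
  [0,-0.0159,-0.009,0.02584,0],
  [0,-0.0159,-0.009,0.02584,0],
  [0,-0.0159,-0.009,0.02584,0],
  [0,-0.0159,-0.009,0.02584,0],
  [0,-0.0159,-0.009,0.02584,0],
  [0,-0.0159,-0.009,0.02584,0],
  [0,-0.0159,0,0.02584,0],
  [0,-0.008,0,0.013,0],
  [0,0,0,0,-5],
  [0,0,0,0,-7],
  [0,0,0,0,-7],
  [0,0,0,0,-7],
])

```text
t: 21.48
tool_pos: [0.5898, 0.1082, 0.2952]
ee_rot: [-1.568, 0.138, -0.147]
ft_force: [-0.8, 0.3, -1.3]
width: 0.0037
```

>>> send_rows([
  [0,0,0,0,-7],
  [0,0,0,0,-7],
  [0,0,0,0,-7],
  [0,0,0,0,-6],
  [0,0,0,0,-3.2],
  [0,0,0,0,0],
  [0,0,0,0,0],
  [0,0,0,0,0],
])

```text
t: 22.15
tool_pos: [0.5902, 0.1081, 0.2963]
ee_rot: [-1.558, -0.271, 0.26]
ft_force: [-0.5, -0.5, -0.8]
width: 0.0042
```

```bash
python3 - <<'E'
from h import *
st=telemetry.observe();c=optics.capture("wrist");T=camT(c,st)
plan([0.5936,0.1074,0.3],19.5,st);print(st['width'])
np.savez('w10.npz',img=c['img'],depth=c['depth'],T=T,fovy=c['fovy'],cx=c['cx'],cy=c['cy'],tfc=c['tool_from_camera'])
cv2.imwrite('pics/w10.png',c['img'][80:280,140:380][:,:,::-1].repeat(3,0).repeat(3,1))
E
```

```text
tool axes cols
 [[ 0.943  0.008 -0.332]
 [ 0.332 -0.002  0.943]
 [ 0.007 -1.    -0.005]]
pos [0.5902 0.1081 0.2963] q [ 0.454  0.299  0.057  0.006 -1.323  3.025]
shift tool [ 0.003  -0.0037 -0.0018]
heading x 19.4
turn about y (cw seen from above +): -0.13
0.004157174125689667
```

View pics/w10.png

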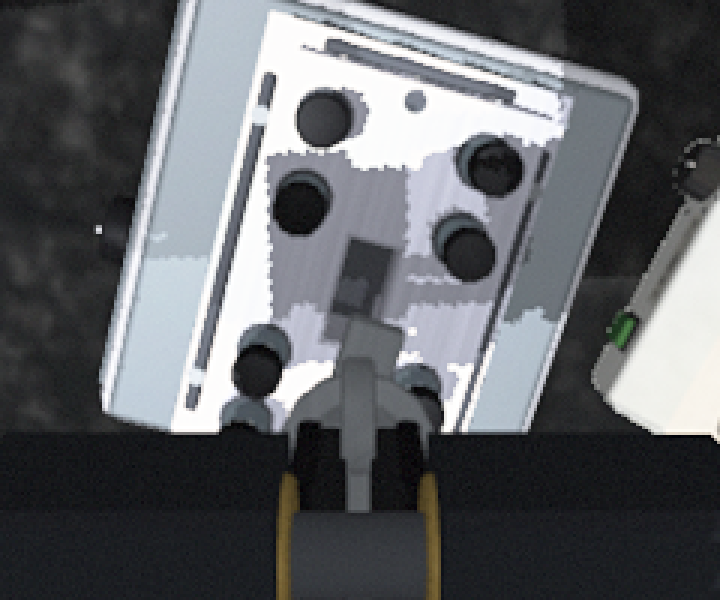

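```bash
cat > slot.py <<'E'
from h import *
def slot(fn,c0=(.5937,.106),yaw=4.0):
    d=np.load(fn);c={k:d[k] for k in d.files};P=cloud(c,c['T'])
    zt=P[...,2]; a=np.radians(yaw);B=np.array([[np.cos(a),np.sin(a)],[-np.sin(a),np.cos(a)]])
    L=(P[...,:2]-np.array(c0))@B.T*1000
    top=(abs(zt-.1315)<.004)&(np.abs(L[...,0])<20)&(np.abs(L[...,1])<30)
    l=L[top];print(fn,'ztop',np.median(zt[top]))
    for y0 in range(-18,19,4):
        k=l[(abs(l[:,1]-y0)<2)]
        a_=k[k[:,0]<0];b_=k[k[:,0]>0]
        if len(a_) and len(b_): print(y0,a_[:,0].max().round(1),b_[:,0].min().round(1),len(k))
    for x0 in range(-6,7,3):
        k=l[abs(l[:,0]-x0)<1.5];print('x',x0,k[k[:,1]<0][:,1].max().round(1) if (k[:,1]<0).any() else None,k[k[:,1]>0][:,1].min().round(1) if (k[:,1]>0).any() else None)
    return c
if __name__=='__main__':
    slot('w1.npz');c=slot('w10.npz')
    Q=cloud(c,c['tfc'])
    m=(abs(Q[...,0])<.03)&(abs(Q[...,2])<.03)&(c['depth']>0)&(Q[...,1]>.05)&(Q[...,1]<.062)
    print(cv2.minAreaRect(Q[m][:,[0,2]].astype(np.float32)*1000))
E
python3 slot.py
```

```text
w1.npz ztop 0.13078046692365375
-18 -0.9 0.2 100
-14 -9.1 9.2 80
-10 -8.9 9.5 70
-6 -9.5 9.7 74
-2 -9.2 10.0 70
2 -8.9 9.2 77
6 -9.6 9.4 77
10 -9.2 9.7 73
14 -9.0 9.1 79
18 -0.2 6.2 93
x -6 -18.7 19.6
x -3 -18.7 19.4
x 0 -18.5 19.3
x 3 -18.6 20.0
x 6 -18.6 19.8
w10.npz ztop 0.13071741019708902
-18 -2.2 19.8 51
-14 -9.0 20.0 39
-10 -8.8 19.0 39
-6 -8.9 9.5 63
-2 -9.0 9.3 76
2 -8.9 9.3 82
6 -8.9 9.2 76
10 -9.0 9.2 79
14 -8.8 9.3 77
18 -3.2 0.2 89
x -6 -18.7 19.7
x -3 -18.2 19.4
x 0 None 19.6
x 3 None 19.4
x 6 None 20.1
((3.515305995941162, 8.241643905639648), (15.237390518188477, 14.051259994506836), 72.27520751953125)
```

```bash
python3 - <<'E'
from h import *
d=np.load('w10.npz');c={k:d[k] for k in d.files};Q=cloud(c,c['tfc'])
m=(abs(Q[...,0])<.03)&(abs(Q[...,2])<.03)&(c['depth']>0)&(Q[...,1]>.045)&(Q[...,1]<.07)
ys,xs=np.where(m)
for r in range(ys.min(),ys.max()+1,2):
    x=xs[ys==r]
    if len(x): print(r,x.min(),x.max(),Q[r,x.min()].round(4),Q[r,x.max()].round(4))
w=(abs(Q[...,0])<.03)&(abs(Q[...,2])<.03)&(Q[...,1]>.012)&(Q[...,1]<.026);q=Q[w]
print('flange',q.min(0).round(4),q.max(0).round(4))
w=(abs(Q[...,0])<.006)&(Q[...,2]>.0)&(Q[...,2]<.03)&(Q[...,1]>-.025)&(Q[...,1]<.012);q=Q[w]
print('wing',q.min(0).round(4),q.max(0).round(4))
E
```

```text
185 258 260 [-0.0002  0.0618  0.0171] [0.0012 0.0642 0.0165]
187 257 267 [-0.0009  0.0574  0.0168] [0.0063 0.064  0.0151]
189 256 273 [-0.0016  0.0589  0.0149] [0.0107 0.0632 0.0138]
191 255 274 [-0.0024  0.0611  0.0128] [0.0112 0.0581 0.0136]
193 255 275 [-0.0024  0.0586  0.012 ] [0.0119 0.0581 0.0122]
195 254 274 [-0.0031  0.0588  0.0105] [0.0112 0.0575 0.0108]
197 253 273 [-0.0039  0.0616  0.0082] [0.0106 0.0587 0.009 ]
199 253 273 [-0.0038  0.0582  0.0076] [0.0106 0.0591 0.0074]
201 252 272 [-0.0046  0.0587  0.006 ] [0.0099 0.0583 0.0061]
203 251 271 [-0.0054  0.0618  0.0035] [0.0091 0.0577 0.0048]
205 251 271 [-0.0053  0.0584  0.0031] [0.0092 0.0578 0.0032]
flange [-0.0149  0.0135 -0.0037] [0.0158 0.0247 0.0143]
wing [-0.006  -0.0249  0.0048] [0.0059 0.0044 0.0253]
```

```bash
python3 - <<'E'
from h import *
plan([0.5923,0.1077,0.21],21.5)
E
```

```text
tool axes cols
 [[ 0.943  0.008 -0.332]
 [ 0.332 -0.002  0.943]
 [ 0.007 -1.    -0.005]]
pos [0.5903 0.1082 0.2965] q [ 0.454  0.299  0.057  0.006 -1.323  3.025]
shift tool [ 0.0011  0.0865 -0.0007]
heading x 19.4
turn about y (cw seen from above +): -2.11
```

>>> send_rows([
  [0,0.0011,0.015,-0.0007,-1],
  [0,0,0.025,0,-1],
  [0,0,0.022,0,0],
  [0,0,0.015,0,0],
  [0,0,0.007,0,0],
  [0,0,0.003,0,0],
  [0,0,0,0,0],
  [0,0,0,0,0],
])

```text
t: 22.87
tool_pos: [0.5933, 0.1081, 0.2113]
ee_rot: [-1.554, -0.303, 0.285]
ft_force: [0.4, 0.2, -0.4]
width: 0.0044
```

```bash
python3 - <<'E'
from h import *
st=telemetry.observe();c=optics.capture("wrist");T=camT(c,st)
plan([0.5923,0.1077,0.2],21.5,st);print(st['width'])
np.savez('w11.npz',img=c['img'],depth=c['depth'],T=T,fovy=c['fovy'],cx=c['cx'],cy=c['cy'],tfc=c['tool_from_camera'])
cv2.imwrite('pics/w11.png',c['img'][80:280,140:380][:,:,::-1].repeat(3,0).repeat(3,1))
from slot import slot
slot('w11.npz')
Q=cloud(c,c['tool_from_camera'])
m=(abs(Q[...,0])<.03)&(abs(Q[...,2])<.03)&(c['depth']>0)&(Q[...,1]>.045)&(Q[...,1]<.064)
ys,xs=np.where(m)
for r in range(ys.min(),ys.max()+1,3):
    x=xs[ys==r]
    if len(x): print(r,x.min(),x.max(),Q[r,x.min()].round(4),Q[r,x.max()].round(4))
E
```

```text
tool axes cols
 [[ 0.931  0.011 -0.366]
 [ 0.366 -0.001  0.931]
 [ 0.01  -1.    -0.005]]
pos [0.5933 0.1081 0.2113] q [ 0.452  0.352 -0.081  0.007 -1.129  3.062]
shift tool [-0.0012  0.0113  0.0001]
heading x 21.5
turn about y (cw seen from above +): -0.04
0.004431703127592827
w11.npz ztop 0.13069633260662297
-2 -9.2 13.7 82
2 -9.1 11.6 117
6 -9.1 11.8 117
10 -9.0 11.6 126
14 -9.0 9.0 135
18 -1.2 1.3 148
x -6 None 19.8
x -3 None 19.7
x 0 None 19.8
x 3 None 19.7
x 6 None 19.7
172 220 240 [-0.0259  0.0506  0.029 ] [-0.0123  0.05    0.0291]
175 224 237 [-0.0231  0.0487  0.0274] [-0.0143  0.0491  0.0273]
178 297 301 [0.028  0.0633 0.0219] [0.0297 0.0545 0.0239]
181 295 302 [0.0266 0.0633 0.0197] [0.0298 0.0495 0.023 ]
184 295 302 [0.0262 0.0588 0.0186] [0.0298 0.0491 0.021 ]
187 257 302 [-0.0009  0.0584  0.0165] [0.0297 0.0481 0.0191]
190 256 302 [-0.0016  0.0576  0.0145] [0.0297 0.0478 0.0171]
193 255 301 [-0.0024  0.0591  0.0119] [0.0292 0.048  0.0149]
196 254 302 [-0.0031  0.0584  0.0098] [0.03   0.0482 0.0127]
199 253 273 [-0.0038  0.0575  0.0078] [0.0106 0.0588 0.0074]
202 252 272 [-0.0045  0.058   0.0054] [0.0099 0.0586 0.0052]
205 251 271 [-0.0053  0.0591  0.0028] [0.0092 0.0588 0.0029]
```

View pics/w11.png

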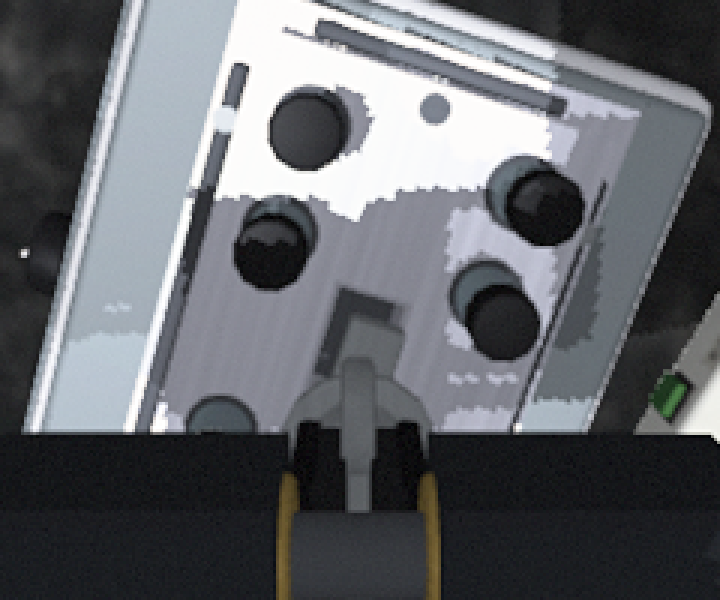

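>>> send_rows([
  [0,-0.0014,0.005,0,0],
  [0,0,0.005,0,0],
  [0,0,0,0,0],
  [0,0,0,0,0],
  [0,0,0,0,0],
])

```text
t: 23.33
tool_pos: [0.5915, 0.1073, 0.2002]
ee_rot: [-1.554, -0.301, 0.287]
ft_force: [-0.4, -0.5, -1.2]
width: 0.0041
```

```bash
python3 - <<'E'
from h import *
st=telemetry.observe();c=optics.capture("wrist");T=camT(c,st)
plan([0.5919,0.1077,0.2],21.5,st);print(st['width'],st['ft_force'])
np.savez('w12.npz',img=c['img'],depth=c['depth'],T=T,fovy=c['fovy'],cx=c['cx'],cy=c['cy'],tfc=c['tool_from_camera'])
cv2.imwrite('pics/w12.png',c['img'][140:260,180:340][:,:,::-1].repeat(5,0).repeat(5,1))
from slot import slot
slot('w12.npz')
Q=cloud(c,c['tool_from_camera'])
m=(abs(Q[...,0])<.015)&(abs(Q[...,2])<.03)&(c['depth']>0)&(Q[...,1]>.045)&(Q[...,1]<.064)
ys,xs=np.where(m)
for r in range(ys.min(),ys.max()+1,3):
    x=xs[ys==r]
    if len(x): print(r,x.min(),x.max(),Q[r,x.min()].round(4),Q[r,x.max()].round(4))
E
```

```text
tool axes cols
 [[ 0.931  0.01  -0.366]
 [ 0.366 -0.002  0.931]
 [ 0.008 -1.    -0.005]]
pos [0.5915 0.1073 0.2002] q [ 0.452  0.358 -0.1    0.007 -1.105  3.062]
shift tool [0.0005 0.0002 0.0002]
heading x 21.5
turn about y (cw seen from above +): -0.04
0.00405049488683736 [-0.42275703 -0.46194959 -1.2003479 ]
w12.npz ztop 0.13068510473243267
-2 -9.2 16.5 88
2 -9.2 9.0 130
6 -9.1 9.1 151
10 -9.1 8.9 151
14 -8.9 8.9 155
18 -0.3 0.5 161
x -6 None 19.8
x -3 None 19.9
x 0 None 19.5
x 3 None 19.9
x 6 None 17.2
185 258 260 [-0.0002  0.0629  0.0168] [0.0013 0.063  0.0168]
188 256 270 [-0.0016  0.0614  0.015 ] [0.0086 0.0634 0.0144]
191 255 274 [-0.0024  0.0619  0.0126] [0.0113 0.0587 0.0135]
194 254 274 [-0.0031  0.0619  0.0103] [0.0113 0.0581 0.0114]
197 253 273 [-0.0039  0.0621  0.008 ] [0.0105 0.0573 0.0094]
200 252 272 [-0.0046  0.0625  0.0056] [0.0098 0.0571 0.0072]
203 251 271 [-0.0054  0.0623  0.0033] [0.0091 0.0572 0.0049]
```

View pics/w12.png

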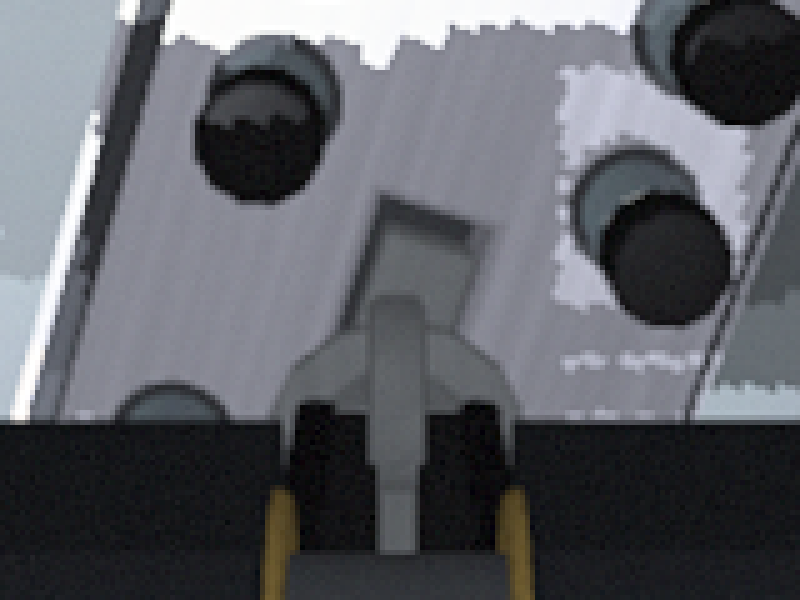

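>>> send_rows([
  [0,0.0005,0.004,0.0002,0],
  [0,0,0.006,0,0],
  [0,0,0.006,0,0],
  [0,0,0.006,0,0],
  [0,0,0.004,0,0],
  [0,0,0,0,0],
])

```text
t: 23.88
tool_pos: [0.5913, 0.1074, 0.1725]
ee_rot: [-1.555, -0.299, 0.289]
ft_force: [0.2, 0.2, -0.9]
width: 0.0038
```

```bash
python3 - <<'E'
from h import *
st=telemetry.observe();plan([0.5919,0.1077,0.16],21.5,st);print(st['width'],st['ft_force'],st['torque'])
E
```

```text
tool axes cols
 [[ 0.931  0.007 -0.366]
 [ 0.366 -0.003  0.931]
 [ 0.005 -1.    -0.005]]
pos [0.5913 0.1074 0.1725] q [ 0.452  0.382 -0.137  0.006 -1.047  3.061]
shift tool [0.0006 0.0125 0.0001]
heading x 21.4
turn about y (cw seen from above +): -0.05
0.003846901068263972 [ 0.19125744  0.15450233 -0.93196247] [-0.08615664 -0.08053443  0.03399949]
```

>>> send_rows([
  [0,0.0004,0.003,0.0002,0],
  [0,0,0.004,0,0],
  [0,0,0.004,0,0],
  [0,0,0.003,0,0],
  [0,0,0,0,0],
])

```text
t: 24.3
tool_pos: [0.592, 0.1078, 0.1593]
ee_rot: [-1.554, -0.3, 0.288]
ft_force: [0.3, 0.0, -0.9]
width: 0.0043
```

```bash
python3 - <<'E'
from h import *
st=telemetry.observe();plan([0.5919,0.1077,0.1555],21.5,st);print(st['width'],st['ft_force'],st['torque'])
E
```

```text
tool axes cols
 [[ 0.931  0.008 -0.366]
 [ 0.366 -0.002  0.931]
 [ 0.007 -1.    -0.005]]
pos [0.592  0.1078 0.1593] q [ 0.452  0.395 -0.153  0.006 -1.016  3.061]
shift tool [-0.0002  0.0038 -0.0001]
heading x 21.5
turn about y (cw seen from above +): -0.05
0.0042711812929312675 [ 0.32392377  0.00240201 -0.89644421] [-0.043198   -0.10297126  0.0110323 ]
```

>>> send_rows([
  [0,0,0.002,0,0],
  [0,0,0.0015,0,0],
  [0,0,0,0,0],
  [0,0,0,0,0],
])

```text
t: 24.63
tool_pos: [0.5925, 0.108, 0.1567]
ee_rot: [-1.554, -0.301, 0.287]
ft_force: [0.2, 0.9, -0.8]
width: 0.0044
```

```bash
python3 - <<'E'
from h import *
st=telemetry.observe();plan([0.5919,0.1077,0.1545],21.5,st);print(st['width'],st['ft_force'],st['torque'])
E
```

```text
tool axes cols
 [[ 0.931  0.009 -0.366]
 [ 0.366 -0.002  0.931]
 [ 0.008 -1.    -0.005]]
pos [0.5925 0.108  0.1567] q [ 0.452  0.397 -0.157  0.007 -1.009  3.061]
shift tool [-0.0007  0.0021 -0.    ]
heading x 21.5
turn about y (cw seen from above +): -0.04
0.004385091438903723 [ 0.20919321  0.85969465 -0.77456594] [-0.03409483 -0.1104802  -0.0361697 ]
```

>>> send_rows([
  [0,-0.0005,0.0015,0,0],
  [0,0,0.001,0,0],
  [0,0,0,0,0],
  [0,0,0,0,0],
])

```text
t: 24.97
tool_pos: [0.5923, 0.1079, 0.1547]
ee_rot: [-1.554, -0.302, 0.286]
ft_force: [-0.7, -0.0, 1.8]
width: 0.0042
```

```bash
python3 - <<'E'
from h import *
st=telemetry.observe();plan([0.5919,0.1077,0.1545],21.5,st);print(st['width'],st['ft_force'],st['torque'])
E
```

```text
tool axes cols
 [[ 0.931  0.01  -0.366]
 [ 0.366 -0.002  0.931]
 [ 0.009 -1.    -0.005]]
pos [0.5923 0.1079 0.1547] q [ 0.452  0.398 -0.161  0.007 -1.003  3.061]
shift tool [-0.0004  0.0002 -0.    ]
heading x 21.5
turn about y (cw seen from above +): -0.03
0.004166446440630408 [-0.72134874 -0.03219799  1.79548883] [-0.00053459  0.01109344  0.04389472]
```

>>> send_rows([
  [0,0,0,0,3],
  [0,0,0,0,5],
  [0,0,0,0,5],
  [0,0,0,0,5],
  [0,0,0,0,5],
  [0,0,0,0,5],
  [0,0,0,0,5],
  [0,0,0,0,5],
  [0,0,0,0,5],
  [0,0,0,0,5],
  [0,0,0,0,2],
  [0,0,0,0,0],
])

```text
t: 25.97
tool_pos: [0.5924, 0.1077, 0.1546]
ee_rot: [-1.534, 0.382, -0.399]
ft_force: [-0.7, -0.0, 2.0]
width: 0.0043
```

```bash
python3 - <<'E'
from h import *
st=telemetry.observe();plan([0.5919,0.1077,0.1545],-28.5,st);print(st['width'],st['ft_force'],st['torque'])
E
```

```text
tool axes cols
 [[ 0.878  0.01   0.478]
 [-0.478 -0.002  0.878]
 [ 0.01  -1.     0.003]]
pos [0.5924 0.1077 0.1546] q [ 0.452  0.399 -0.161  0.007 -1.003  2.188]
shift tool [-0.0004  0.0001 -0.0003]
heading x -28.6
turn about y (cw seen from above +): -0.06
0.004275271183361607 [-0.65742062 -0.032132    1.9711938 ] [-0.21237366 -0.00715955 -0.01188707]
```

>>> send_rows([
  [0,0,0,0,3],
  [0,0,0,0,5],
  [0,0,0,0,5],
  [0,0,0,0,5],
  [0,0,0,0,5],
  [0,0,0,0,5],
  [0,0,0,0,5],
  [0,0,0,0,5],
  [0,0,0,0,5],
  [0,0,0,0,5],
  [0,0,0,0,2],
  [0,0,0,0,0],
])

```text
t: 26.97
tool_pos: [0.5919, 0.1072, 0.1546]
ee_rot: [-1.294, 1.052, -1.067]
ft_force: [0.2, -2.5, 2.6]
width: 0.004
```

```bash
python3 - <<'E'
from h import *
st=telemetry.observe();plan([0.5919,0.1077,0.1545],-78.5,st);print(st['width'],st['ft_force'],st['torque'])
c=optics.capture("wrist");T=camT(c,st)
cv2.imwrite('pics/w13.png',c['img'][100:280,140:380][:,:,::-1].repeat(3,0).repeat(3,1))
c=optics.capture("side");cv2.imwrite('pics/s13.png',c['img'][130:240,130:260][:,:,::-1].repeat(5,0).repeat(5,1))
E
```

```text
tool axes cols
 [[ 0.199  0.009  0.98 ]
 [-0.98  -0.003  0.2  ]
 [ 0.005 -1.     0.008]]
pos [0.5919 0.1072 0.1546] q [ 0.451  0.398 -0.161  0.008 -1.004  1.316]
shift tool [-0.0005  0.0001  0.0001]
heading x -78.5
turn about y (cw seen from above +): 0.01
0.004046170404387563 [ 0.16911375 -2.53066625  2.62211623] [-0.61734392  0.35788173  0.0465695 ]
```

View pics/w13.png

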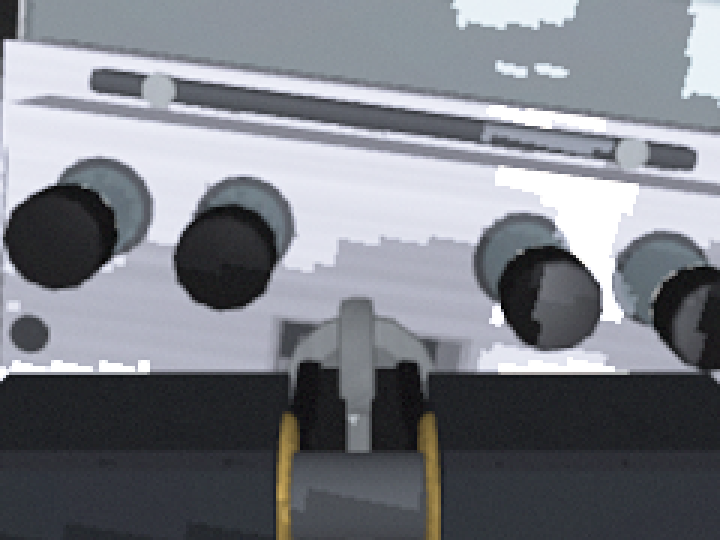

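View pics/s13.png

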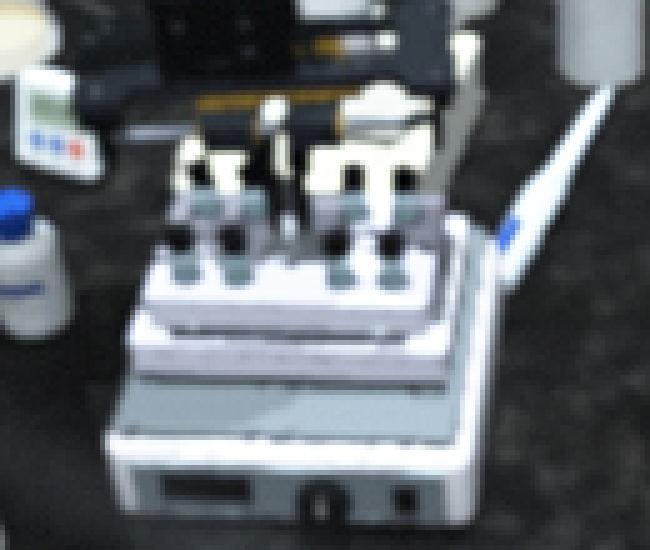

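>>> send_rows([
  [0,0,0,0,3],
  [0,0,0,0,5],
  [0,0,0,0,6],
  [0,0,0,0,6],
  [0,0,0,0,6],
  [0,0,0,0,6],
  [0,0,0,0,6],
  [0,0,0,0,6],
  [0,0,0,0,6],
  [0,0,0,0,6],
  [0,0,0,0,6],
  [0,0,0,0,6],
  [0,0,0,0,6],
  [0,0,0,0,4],
  [0,0,0,0,2],
  [0,0,0,0,0],
])

```text
t: 28.4
tool_pos: [0.5919, 0.1068, 0.1548]
ee_rot: [-0.374, 2.008, -2.018]
ft_force: [-1.4, -4.3, 5.3]
width: 0.0046
```

```bash
python3 - <<'E'
from h import *
st=telemetry.observe();plan([0.5919,0.1072,0.1545],21.5,st);print(st['width'],st['ft_force'],st['torque'])
E
```

```text
tool axes cols
 [[-0.93   0.009  0.367]
 [-0.367 -0.004 -0.93 ]
 [-0.007 -1.     0.007]]
pos [0.5919 0.1068 0.1548] q [ 0.451  0.398 -0.161  0.008 -1.005 -0.08 ]
shift tool [-0.0001  0.0003 -0.0004]
heading x -158.5
turn about y (cw seen from above +): 0.02
0.004601483322204886 [-1.40917197 -4.28549435  5.28395415] [-1.45830469  0.41384127  0.07116162]
```

>>> send_rows([
  [0,0,0,0,3],
  [0,0,0,0,5],
  [0,0,0,0,6],
  [0,0,0,0,6],
  [0,0,0,0,6],
  [0,0,0,0,6],
  [0,0,0,0,6],
  [0,0,0,0,6],
  [0,0,0,0,6],
  [0,0,0,0,6],
  [0,0,0,0,4],
  [0,0,0,0,0],
])

```text
t: 29.4
tool_pos: [0.5914, 0.1068, 0.1547]
ee_rot: [-0.65, -1.835, 1.837]
ft_force: [-2.4, -3.9, 4.7]
width: 0.0043
```

```bash
python3 - <<'E'
from h import *
st=telemetry.observe();plan([0.5919,0.1072,0.1545],141.5,st);print(st['width'],st['ft_force'],st['torque'])
E
```

```text
tool axes cols
 [[-0.782  0.008 -0.623]
 [ 0.623 -0.004 -0.782]
 [-0.008 -1.    -0.002]]
pos [0.5914 0.1068 0.1547] q [ 0.451  0.398 -0.162  0.008 -1.006 -1.128]
shift tool [-0.0001  0.0002 -0.0007]
heading x 141.5
turn about y (cw seen from above +): -0.05
0.004340108411234496 [-2.39467941 -3.92901585  4.73455403] [-1.27499619  0.79213519  0.12628872]
```

>>> send_rows([
  [0,0,0,0,3],
  [0,0,0,0,4],
  [0,0,0,0,4],
  [0,0,0,0,4],
  [0,0,0,0,3],
  [0,0,0,0,2],
  [0,0,0,0,0],
])

```text
t: 29.98
tool_pos: [0.5911, 0.1065, 0.1546]
ee_rot: [-0.905, -1.604, 1.605]
ft_force: [-3.1, -4.0, 6.2]
width: 0.0044
```

```bash
python3 - <<'E'
from h import *
st=telemetry.observe();plan([0.5914,0.1068,0.1545],121.5,st);print(st['width'],st['ft_force'],st['torque'],st['joint_efforts'])
E
```

```text
tool axes cols
 [[-0.523  0.007 -0.852]
 [ 0.852 -0.004 -0.523]
 [-0.007 -1.    -0.004]]
pos [0.5911 0.1065 0.1546] q [ 0.451  0.398 -0.162  0.008 -1.007 -1.476]
shift tool [ 0.0001  0.0001 -0.0005]
heading x 121.6
turn about y (cw seen from above +): 0.06
0.004357326843647215 [-3.0922471  -3.96317375  6.24802688] [-1.46995569  0.85951638  0.22376106] [  2.31449381 -34.74638343  17.54036307   2.47186549   1.4842483
  -0.44370716]
```

>>> send_rows([
  [0,0,0,0,3],
  [0,0,0,0,3],
  [0,0,0,0,3],
  [0,0,0,0,2],
  [0,0,0,0,1],
  [0,0,0,0,0],
])

```text
t: 30.48
tool_pos: [0.5909, 0.1065, 0.1545]
ee_rot: [-1.036, -1.459, 1.459]
ft_force: [-3.7, -5.2, 5.3]
width: 0.0042
```

```bash
python3 - <<'E'
from h import *
st=telemetry.observe();plan([0.5914,0.1068,0.1545],109.5,st);print(st['width'],st['ft_force'],st['torque'],st['joint_efforts'])
c=optics.capture("wrist")
cv2.imwrite('pics/w14.png',c['img'][100:280,140:380][:,:,::-1].repeat(3,0).repeat(3,1))
E
```

```text
tool axes cols
 [[-0.336  0.007 -0.942]
 [ 0.942 -0.004 -0.336]
 [-0.006 -1.    -0.005]]
pos [0.5909 0.1065 0.1545] q [ 0.451  0.398 -0.162  0.008 -1.007 -1.684]
shift tool [ 0.0001  0.     -0.0006]
heading x 109.6
turn about y (cw seen from above +): 0.13
0.004173345246634925 [-3.68774161 -5.16012646  5.28375462] [-1.45646267  0.89709212  0.42136744] [  2.12144807 -34.76563811  17.66628742   2.45612293   1.5376332
  -0.50361017]
```

View pics/w14.png

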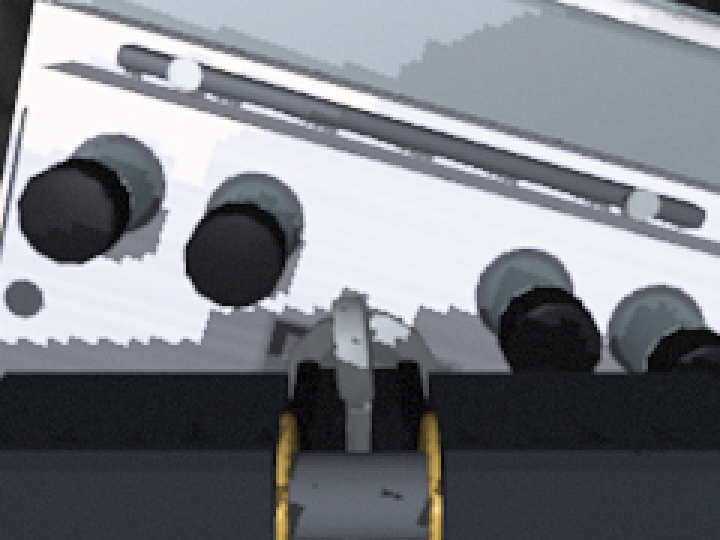

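>>> send_rows([
  [0,0,0,0,0],
  [0,0,0,0,3],
  [0,0,0,0,3],
  [0,0,0,0,2],
  [0,0,0,0,2],
  [0,0,0,0,0],
  [0,0,0,0,0],
], grip_force=60)

```text
t: 31.12
tool_pos: [0.5908, 0.1065, 0.1544]
ee_rot: [-1.133, -1.334, 1.333]
ft_force: [-3.9, -4.3, 5.7]
width: 0.0035
```

```bash
python3 - <<'E'
from h import *
for i in range(4):
    st=telemetry.observe();print(st['ft_force'].round(2),st['torque'].round(3),st['joint_efforts'][5].round(3),st['width'])
    c=optics.capture("wrist")
plan([0.5914,0.1068,0.1545],99.5,st)
cv2.imwrite('pics/w15.png',c['img'][100:280,140:380][:,:,::-1].repeat(3,0).repeat(3,1))
E
```

```text
[-3.93 -4.34  5.7 ] [-1.366  0.995  0.39 ] -0.39 0.0034882567875277825
[-3.41 -4.35  5.45] [-1.329  0.986  0.421] -0.378 0.0038567733362003327
[-3.03 -5.15  5.19] [-1.356  0.979  0.355] -0.376 0.0035811623051032887
[-3.14 -5.21  6.26] [-1.363  1.016  0.393] -0.376 0.003822237231585529
tool axes cols
 [[-0.168  0.006 -0.986]
 [ 0.986 -0.004 -0.168]
 [-0.005 -1.    -0.005]]
pos [0.5908 0.1065 0.1545] q [ 0.451  0.398 -0.162  0.008 -1.007 -1.858]
shift tool [ 0.0002 -0.     -0.0007]
heading x 99.6
turn about y (cw seen from above +): 0.15
```

View pics/w15.png

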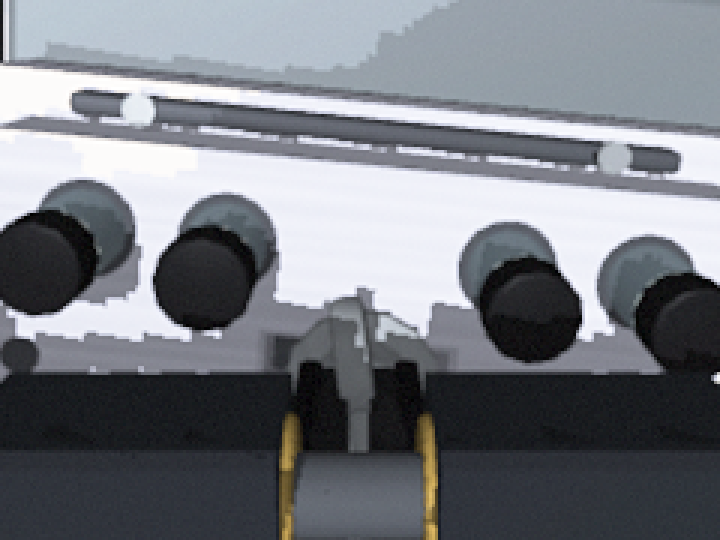

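```bash
cat > wing.py <<'E'
from h import *
def wing():
    st=telemetry.observe();c=optics.capture("wrist");Q=cloud(c,c['tool_from_camera'])
    m=(abs(Q[...,0])<.012)&(Q[...,2]>.011)&(Q[...,2]<.03)&(Q[...,1]>-.016)&(Q[...,1]<.008)&(c['depth']>0)
    q=Q[m];r=cv2.minAreaRect(q[:,[0,2]].astype(np.float32)*1000)
    pts=q[:,[0,2]]
    for zz in np.arange(.012,.026,.002):
        k=pts[abs(pts[:,1]-zz)<.001]
        if len(k)>3: print(zz.round(3),len(k),k[:,0].min().round(4),k[:,0].max().round(4),k[:,0].mean().round(4))
    print(r)
    M=R.from_rotvec(st['ee_rot']).as_matrix();print('heading',np.degrees(np.arctan2(M[1,0],M[0,0])))
    return c
if __name__=='__main__':
    c=wing()
    cv2.imwrite('pics/wing.png',c['img'][170:250,220:300][:,:,::-1].repeat(7,0).repeat(7,1))
E
python3 wing.py
```

```text
0.012 47 -0.0084 0.0101 0.0009
0.014 51 -0.0026 0.0031 0.0004
0.016 49 -0.0031 0.0031 0.0004
0.018 55 -0.0031 0.0026 -0.0003
0.02 62 -0.0036 0.0025 -0.0004
0.022 65 -0.0037 0.002 -0.0007
0.024 49 -0.0032 0.0015 -0.0006
((0.8188648223876953, 17.6458740234375), (13.213691711425781, 18.499177932739258), 89.8542251586914)
heading 99.64784508500826
```

View pics/wing.png

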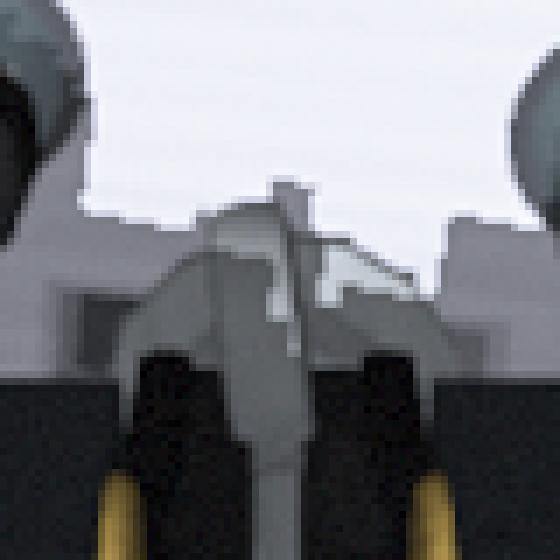

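>>> send_rows([
  [0,0,0,0,2],
  [0,0,0,0,3],
  [0,0,0,0,3],
  [0,0,0,0,2],
  [0,0,0,0,0],
  [0,0,0,0,0],
])

```text
t: 31.87
tool_pos: [0.5906, 0.1066, 0.1544]
ee_rot: [-1.219, -1.208, 1.206]
ft_force: [-4.1, -3.9, 5.5]
width: 0.0036
```

```bash
python3 wing.py; python3 - <<'E'
from h import *
st=telemetry.observe();print(st['tool_pos'],st['ft_force'].round(2),st['torque'].round(3),st['joint_efforts'][5].round(3),st['width'])
E
```

```text
0.012 57 -0.0082 0.0113 0.0015
0.014 48 -0.003 0.0031 0.0003
0.016 54 -0.0036 0.0026 -0.0
0.018 50 -0.0035 0.0021 -0.0004
0.02 65 -0.0041 0.002 -0.001
0.022 67 -0.0042 0.0015 -0.0012
0.024 50 -0.0042 0.001 -0.0013
((1.5438852310180664, 17.623781204223633), (13.239587783813477, 19.547590255737305), 89.98243713378906)
heading 89.694439797632
[0.59059606 0.10666306 0.15440368] [-3.61 -4.99  5.15] [-1.189  1.117  0.61 ] -0.593 0.004133444902730317
```

View pics/wing.png

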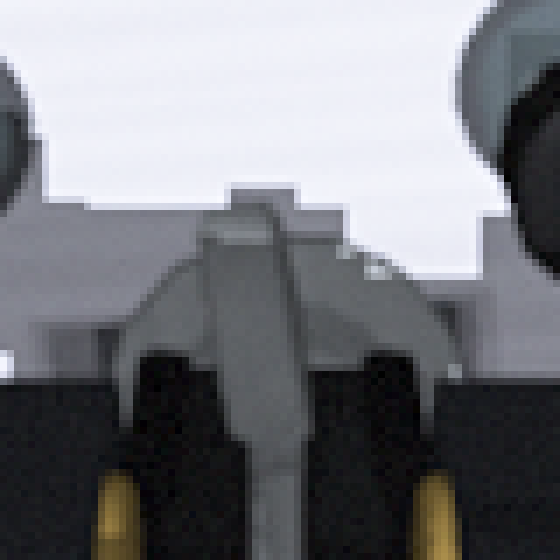

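>>> send_rows([
  [10,0,0,0,0],
  [20,0,0,0,0],
  [25,0,0,0,0],
  [25,0,0,0,0],
  [25,0,-0.005,0,0],
  [25,0,-0.01,0,0],
  [25,0,-0.02,0,0],
  [25,0,-0.03,0,0],
  [25,0,-0.03,0,0],
  [25,0,-0.01,0,0],
  [25,0,0,0,0],
  [25,0,0,0,0],
  [25,0,0,0,0],
])

```text
t: 33.0
tool_pos: [0.5903, 0.108, 0.2578]
ee_rot: [-1.22, -1.207, 1.2]
ft_force: [-0.2, -0.2, -0.7]
width: 0.0217
```

```bash
python3 - <<'E'
from h import *
st=telemetry.observe();c=optics.capture("wrist");T=camT(c,st);P=cloud(c,T)
plan([0.59,0.1068,0.25],None,st);print(st['ft_force'],st['torque'],st['joint_efforts'][5])
cv2.imwrite('pics/w16.png',c['img'][80:280,140:380][:,:,::-1].repeat(3,0).repeat(3,1))
n=(np.hypot(P[...,0]-.592,P[...,1]-.107)<.03)
for lo,hi in ((.148,.175),(.133,.140)):
    w=(n&(P[...,2]>lo)&(P[...,2]<hi)).astype(np.uint8)
    k,l,s,ce=cv2.connectedComponentsWithStats(w)
    for i in range(1,k):
        if s[i,4]>8: qq=P[l==i];print(lo,s[i,4],ce[i].round(1),qq.mean(0).round(4),qq[:,2].max().round(4),cv2.minAreaRect(qq[:,:2].astype(np.float32)*1000))
E
```

```text
tool axes cols
 [[ 0.009  0.007 -1.   ]
 [ 1.    -0.002  0.009]
 [-0.002 -1.    -0.007]]
pos [0.5903 0.108  0.2578] q [ 0.453  0.319 -0.01   0.005 -1.236 -2.035]
shift tool [-0.0012  0.0078  0.0004]
heading x 89.5
[-0.20326357 -0.20744153 -0.74139942] [-0.00134394 -0.15396426 -0.0326541 ] 0.0012981065447092988
0.148 180 [256.1 175.6] [0.5751 0.1065 0.1632] 0.1673 ((576.1993408203125, 106.56905364990234), (19.3219051361084, 5.907881736755371), 10.503158569335938)
0.148 182 [262.9 209. ] [0.6046 0.1119 0.1619] 0.1672 ((606.6043090820312, 112.17382049560547), (20.207014083862305, 5.9759135246276855), 10.88989543914795)
0.133 198 [267.4 183.9] [0.5895 0.1164 0.1352] 0.14 ((590.0262451171875, 117.47809600830078), (29.163589477539062, 11.812742233276367), 10.478656768798828)
0.133 210 [249.1 187.9] [0.5933 0.0994 0.1347] 0.14 ((593.864501953125, 99.26336669921875), (28.99307632446289, 11.657367706298828), 12.395029067993164)
```

View pics/w16.png

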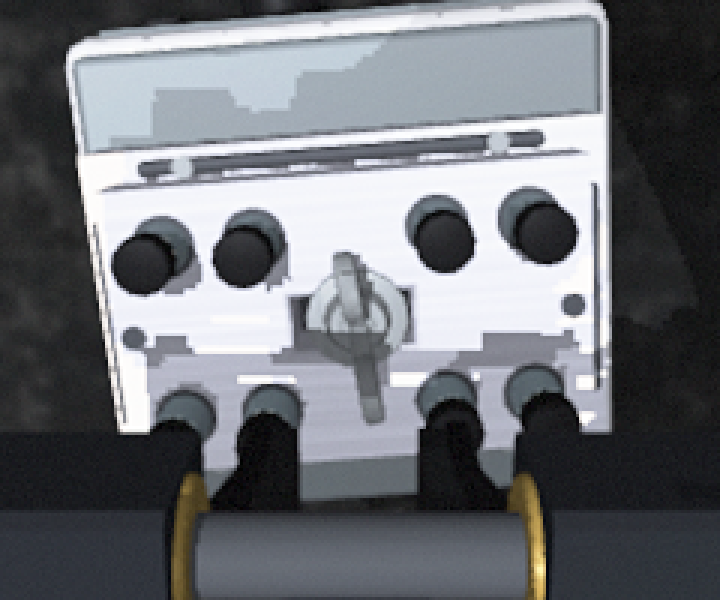

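```bash
python3 - <<'E'
from h import *
c=optics.capture("side");T=camT(c)
for q in ("beaker_100","bottle_small","screwdriver","shaker","block_slot"):
    for r in tip_of(q,c)[:1]: print(q,round(r['score'],2),tw(r['position'],T).round(3))
from cell import sign_off
print(sign_off())
E
```

```text
beaker_100 0.91 [0.467 0.283 0.005]
bottle_small 0.86 [ 0.66   0.3   -0.002]
screwdriver 0.59 [ 0.63  -0.435  0.002]
shaker 0.64 [ 0.593  0.105 -0.002]
block_slot 0.68 [0.59  0.11  0.134]
the job is handed in; nothing more can be done
None
```

I fastened the vial block with the steel hold-down bolt and handed the job in at about 33 s. The order was: head lowered through both slots, a quarter turn clockwise, then the wing nut tightened in one continuous clockwise grip. The total turn was about 292°. No regrip was needed, because the closed fingers cleared the vials.

**Last checks**
- **Tightness:** after release the wings lie at heading 10.5°, with the block at 4°. That puts the nut joint at about 3.03 rad, if the head sits squarely on its stop. The last wrist moment read 0.6 N m about the vertical while holding. That is above the firm value of 0.25 N m, but some of it may be wind-up in the finger pads.
- **Head locked:** I could not see the head under the plate. I infer it is locked from the head leaving the slot's view and the torque rising on cue.
- **Vials and bystanders:** all eight vials stand upright in the last wrist picture. The bottle and screwdriver are within about 3 mm of the first look. I found the beaker by name only in the final check, where it reads (0.467, 0.283). The only earlier sign of it is an object at that spot that was misread as something else in the first look.

**What went wrong or disagreed**
- **Tilt:** an early move ran the last joint into its limit and tilted the tool by 3.6°. I undid this at the opposite limit.
- **Missed pick-up:** the first pick-up failed. The cameras show the fingertips only about 5 mm ahead of the reported tool centre point (TCP), not 25 mm as stated. The bolt stayed standing and the second grasp held.
- **Grip slip:** the wings lagged the tool by about 10° in the pads at the end. I allowed for this by measuring the wings directly after release.

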